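Clear the gateway, dock the battery pack and latch the bay gate

ROBOT

A 7-joint arm with a two-finger parallel gripper is mounted at the origin on a cart in front of the work surface, level with it; the furniture and walls round the work are solid. World frame = base frame: x ahead of the robot, y to its left, z up, the work surface at z = 0. Lengths are in m, angles in rad, forces in N, time in s.
With the tool pointing down it reaches from about 0.4 to 0.85 m from the base axis. Payload 4.5 kg.
Tool frame: the origin (TCP) lies midway between the tips of the shut fingers; the grasp point (between the pads) lies 19 mm behind it; z points along the fingers, x is the direction in which the jaws open and shut, and the axes are right-handed (so a half turn about z gives the same grasp; the last joint's range is limited). The gripper opens to 88 mm and grips with 3 to 60 N. Pads are 18 mm wide; open, the fingers measure 123 mm over their backs; the gripper's body (75 mm by 187 mm) begins 45 mm behind the grasp point.
Start: joints at [-1.153, 0.689, -0.195, 1.565, 0.157, 0.902, -0.215], TCP at [0.234, 0.58, 0.239] pointing down, gripper open.
Joint ranges: [-3.01, 3.01], [-0.46, 2.08], [-1.47, 1.51], [0.13, 2.56], [-1, 4.14], [0.04, 2.09], [-2.66, 2.66]. Speed limits (rad/s): [2.57, 2.57, 3.14, 3.14, 3.14, 3.14, 3.14].

INTERFACE

Orientations are given as a unit quaternion [x, y, z, w].
In Python, from plant import r gives the robot as it stands. The module is installed in compiled form; this text tells all that it offers.
- The arm moves only by the tool play_rows, never from a script. Its argument "increments" is a list of rows, each a list of 7 numbers: the opening, from 0 (shut) to 1 (fully open), then the shift along the tool's x, y, z in mm, then the turn, a rotation vector about the tool's x, y, z in rad. In form: [[hand, dx, dy, dz, wx, wy, wz], ...]. A call has exactly 8 rows; each row shifts and turns the pose as measured when the row begins, along the tool's axes as they then stand; what a row does not reach is not made up. A row lasts 1/8 s, in which the tool goes at most 62.5 mm and 10.7 degrees, less where a joint would pass 70% of its speed; a pose out of reach is approached as far as the arm can. A call is refused whole if a number of a shift passes 62.5 or a number of a turn 0.188, either way. A call with a gripper value outside its range is refused whole. The fingers move at their own pace and stop on an object; "grip_force" is the grip in N (left out, the last holds). Time passes only in rows, so rows that do not move let the fingers close, or fill a call up. It gives the time, the measured TCP pose, the force and the opening at its end, in the units of the state.
- r.get_state(): the state, without advancing time (a new reading comes with each control period).
- r.snapshot(name): name is "scene" or "top"; returns the picture (480x640x3 uint8, red, green, blue); there is no depth.
- r.get_calibration(name): a dict with "fx", "fy", "cx", "cy" (pixels), "R" (3x3) and "t" (3): a world point X has camera coordinates R X + t. Camera axes: x right, y down, z forward; pixel columns grow to the right and rows downward; lengths in m; the calibration is good to about 2 mm. A picture is of the moment at which its call begins. get_calibration takes no time and is no camera call.
- r.finish_job(): hands the job in, once; it reports no verdict.
The state is a dict: "clock": time; "q": joint angles; "qd": joint speeds; "joint_torque": joint torques, N m; "tool_pos": TCP position; "eef_rot": TCP orientation; "contact_force": force on the tool from outside, world axes, zero at the start; "moment": the same for the moment, N m; "opening": opening from 0.0 (shut) to 1.0 (fully open).
Only numpy, scipy, OpenCV 4.12 (cv2) and the standard library are available. Lean on these libraries where they do the work, as an engineer would, in place of code of your own. Each camera call takes 0.05 s, during which the arm holds its last target.

TASK

A battery pack left standing in the gateway of the low charging bay keeps its gate from shutting. Move the pack, setting it down without dropping or tipping it, into the pocket inside the bay so that it stands upright and fully down on the pocket floor; then shut the gate and lift its latch bar over the striker plate so that it drops fully down into the catch. Leave the flux pot, the multimeter and the screw tin where they are, and let go of everything.

Things in the scene. Friction and masses are not known exactly. Their poses are not given: they have to be found in the camera images.
- bay: Fixed plate 190 x 132 x 6 mm. Origin: desk level, middle of the gateway; x into the bay, y left, z up. Plate at x -40..150 mm. Gateway 80 mm wide between posts 62 mm high (y 40..54 and -40..-54, x -8..8). Two kerbs cross it at x 24..30 and -24..-30, tops 14 mm above the desk. Side rails 39 mm high at y +-59.
- pocket (a point): Centre of the pocket's floor, 6 mm up, at x 104, y 0 mm of the bay, axes as the bay's. It is 70 mm long in x, 44 wide: the pack goes in with its long side along x. Cheeks 46 mm high (y 22..28 and -22..-28, 60 long) stand close along the pack's long faces; the ends have only 5 mm thick lips 8 mm high, so the fingers have room only at the pack's two ends.
- pack_center (a point): Centre of the loose grey battery pack, a box 40 (its x) x 66 (its y) x 44 mm high (z), 0.15 to 0.3 kg. It starts upright on the plate between the kerbs, long side across the gateway, ends about 7 mm from the posts, so the fingers have room only at its two long faces.
- gate_hinge (a point): Point at desk level on the gate's vertical hinge axis, at x -12, y 43 mm of the bay; axes as the bay's.
- gate (a joint): Gate angle, rad: 0 shut (leaf along the bay's y), growing as it swings out to the bay's -x, clockwise from above, to 1.75; starts 1.25 to 1.6. Leaf 6 mm thick, reaching 83 mm from the hinge axis, 17 to 42 mm above the desk. A light hinge that stays where left. With the bar down the gate stops about 0.2 rad short of shut, the bar against the striker.
- latch_bar (a joint): Latch bar angle, rad: 0 down (level), growing as the free end is lifted, to 0.65; falls by its weight. Bar 7 mm thick, 12 high, 44 to 56 mm above the desk when down, its mid-plane 8.5 mm outward of the hinge axis and leaf. Pivot square to the leaf, 50 mm up, 21 mm along the leaf from the hinge axis; bar end 103 mm along. It clears the striker from 0.25.
- thumb_tab (a point): Centre of the tab on the bar: 10 mm thick (across the leaf), 20 wide along it, 55 to 83 mm above the desk with the bar down; 42 mm from the pivot toward the free end (63 mm from the hinge axis), 19 mm above the pivot. x square to the leaf, inward; y along it to the hinge; z up. Pinched across its thickness it can turn in the fingers as the bar lifts; it also swings the gate.
- flux_pot_center (a point): Centre of a round pot with a black lid, 47 mm across, 41 mm high; a bystander on the desk.
- multimeter_center (a point): A handheld multimeter lying on its back, 140 x 70 x 39 mm (point 12 mm up in its middle); a bystander on the desk.
- screw_tin_center (a point): Centre of a low open metal tin, 58 mm across, 22 mm high; a bystander on the desk.
- catch (a point): Middle of the floor of the catch slot before the post on the bay's right, 40 mm up, at x -20, y -52 mm of the bay; axes as the bay's. The slot is 18 mm wide in x and 12 mm long in y; the striker plate, 6 mm thick, bounds it at -x (top edge 60 mm above the desk), a back 64 mm high at +x. The latch bar must drop in between them.

How it is judged:
By the outcome, as a careful person would: the job done as asked, in the order asked, and still so for the second after the job is handed in, with the robot touching nothing.
It also fails if it takes over 72 s, if anything falls off the work surface, if the arm or the gripper's body presses on something with over 40 N, if the wrist force passes 120 N, or if a joint passes its speed limit or range.

## Working session

There is one attempt and no reset: what is moved stays moved. The work goes in short steps, Python scripts to look and compute and a tool call to move; the robot and the scene stay as the last step left them, time stands still between calls to the robot, and variables do not carry over. Pictures are saved under pics/ and viewed, and the job is handed in when it is done.

Besides the shell and the picture viewer there is one more tool, called after "Emit:" in YAML: its name, and indented under it one key for each argument. play_rows: Moves the arm, as the interface text tells. Its arguments: {"type":"object","properties":{"increments":{"type":"array"},"grip_force":{"type":"number"}},"required":["increments"]}

```bash
mkdir -p pics; ls; python3 - <<'E'
from plant import r
import cv2
s=r.get_state();print(s)
for n in("scene","top"):
    cv2.imwrite(f"pics/{n}0.png",r.snapshot(n)[:,:,::-1]);print(n,r.get_calibration(n))
E
```

```text
pics
{'clock': 0.0, 'q': array([-1.15320339,  0.68999829, -0.19448406,  1.56634861,  0.15731203,
        0.90244163, -0.21513216]), 'qd': array([ 0.0008202 , -0.00151641, -0.00056096,  0.00025825,  0.00129154,
       -0.00144683,  0.00070467]), 'joint_torque': array([ 7.34322111e-04, -5.27563906e+01, -1.26655217e+00, -1.53422123e+01,
       -5.27216261e-02,  7.01415076e-03,  1.82414415e-04]), 'tool_pos': array([0.23385399, 0.57893293, 0.2378991 ]), 'eef_rot': array([ 8.28976648e-01,  5.59282489e-01, -7.03757693e-04,  5.65293565e-04]), 'contact_force': array([-0.24768913, -0.04785164, -1.20164436]), 'moment': array([-0.01578803,  0.03453794, -0.01668725]), 'opening': 1.0037880989996382}
scene {'fx': 623.2076160410106, 'fy': 623.2076160410106, 'cx': 319.50428568714545, 'cy': 237.82969650941084, 'R': array([[ 0.49248049, -0.87026456,  0.01012734],
       [-0.40698071, -0.24056383, -0.88118996],
       [ 0.76930467,  0.42984723, -0.47265388]]), 't': array([-0.31411697,  0.28600118,  0.90371285])}
top {'fx': 485.2873432090391, 'fy': 485.2873432090391, 'cx': 322.1465882070636, 'cy': 235.5057044998427, 'R': array([[ 0.02126493, -0.99976024,  0.00522104],
       [-0.99576362, -0.02164662, -0.08936573],
       [ 0.08945732, -0.00329857, -0.99598519]]), 't': array([-0.06927231,  0.53476799,  1.19801894])}
```

View pics/scene0.png

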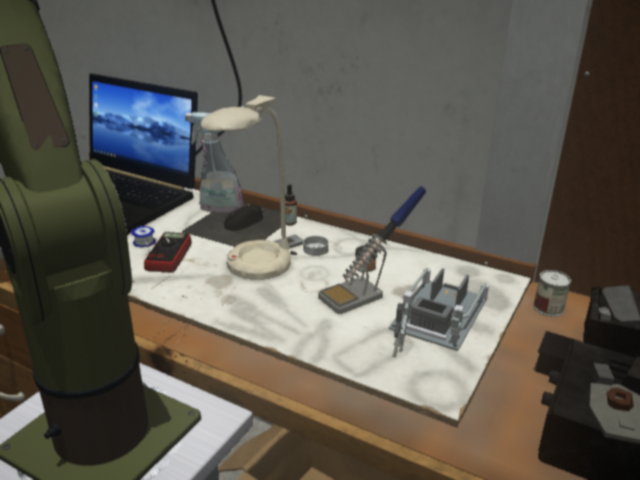

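View pics/top0.png

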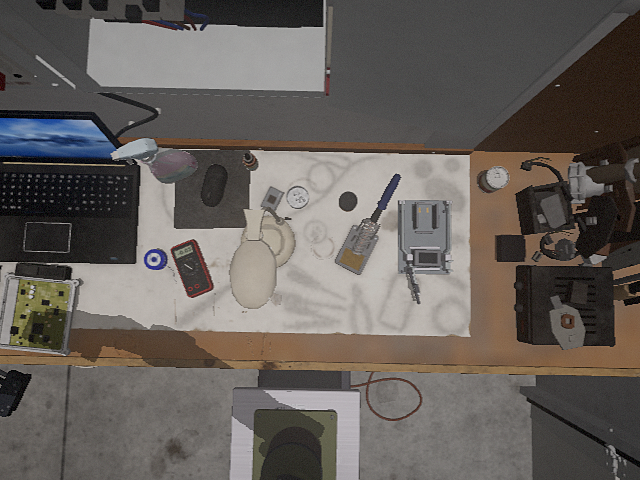

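```bash
python3 - <<'E'
import cv2
a=cv2.imread("pics/top0.png")[180:320,375:475];cv2.imwrite("pics/topc.png",cv2.resize(a,None,fx=5.7,fy=4.28,interpolation=cv2.INTER_CUBIC) if 0 else cv2.resize(a,None,fx=4.2,fy=4.2,interpolation=cv2.INTER_CUBIC))
a=cv2.imread("pics/scene0.png")[250:370,370:510];cv2.imwrite("pics/scc.png",cv2.resize(a,None,fx=5,fy=5,interpolation=cv2.INTER_CUBIC))
E
```

```text
(no output)
```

View pics/topc.png

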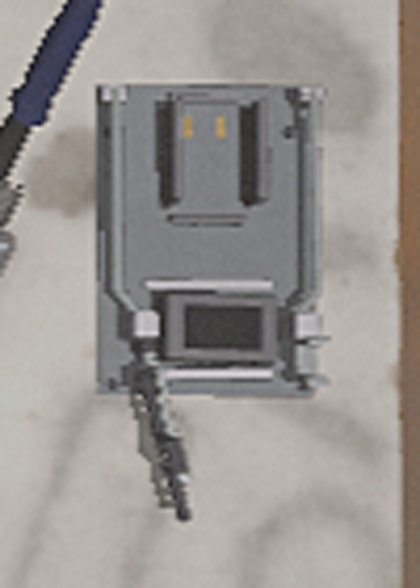

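View pics/scc.png

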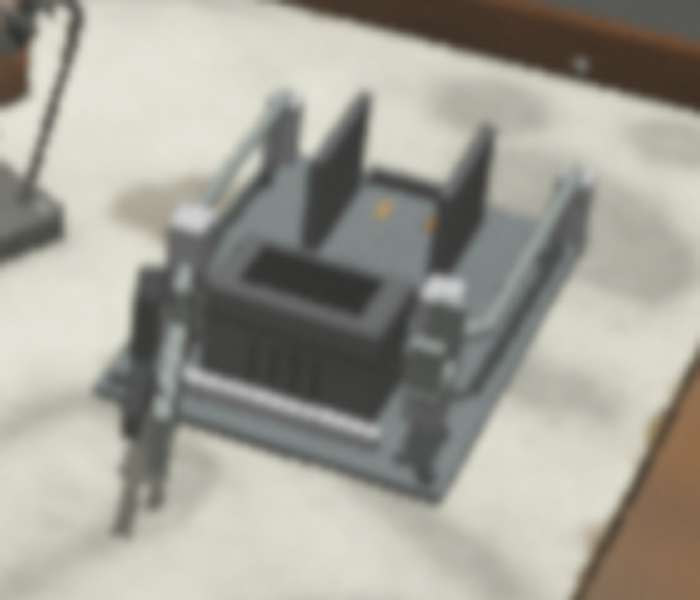

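```bash
cat > h.py <<'E'
import numpy as np, cv2
from scipy.optimize import least_squares
from plant import r
C={n:r.get_calibration(n) for n in("scene","top")}
def proj(n,X):
    c=C[n];X=np.atleast_2d(X)@np.array(c["R"]).T+c["t"]
    return np.c_[c["fx"]*X[:,0]/X[:,2]+c["cx"],c["fy"]*X[:,1]/X[:,2]+c["cy"]]
def tf(p,X):
    X=np.atleast_2d(np.array(X,float));c,s=np.cos(p[2]),np.sin(p[2])
    return np.c_[p[0]+c*X[:,0]-s*X[:,1],p[1]+s*X[:,0]+c*X[:,1],X[:,2]]
def box(x0,x1,y0,y1,z0,z1):
    P=np.array([[x,y,z] for x in(x0,x1) for y in(y0,y1) for z in(z0,z1)])/1e3
    E=[(i,j) for i in range(8) for j in range(i+1,8) if bin(i^j).count("1")==1]
    return P,E
def draw(img,n,p,boxes,k,off,col):
    for b in boxes:
        P,E=box(*b);u=(proj(n,tf(p,P))-off+.5)*k-.5
        for i,j in E: cv2.line(img,tuple(int(round(v)) for v in u[i]),tuple(int(round(v)) for v in u[j]),col,1,cv2.LINE_AA)
def crop(im,off,wh,k):
    x,y=off;return cv2.resize(im[y:y+wh[1],x:x+wh[0]],None,fx=k,fy=k,interpolation=cv2.INTER_CUBIC)
BAY=[(-40,150,-66,66,0,6),(-8,8,40,54,6,62),(-8,8,-54,-40,6,62),(24,30,-30,30,6,14),(-30,-24,-30,30,6,14),(74,134,22,28,6,52),(74,134,-28,-22,6,52)]
E
cat > fit.py <<'E'
from h import *
T=[((97,86),(150,66,6)),((97,392),(-40,66,6)),((318,395),(-40,-66,6)),((325,90),(150,-66,6)),((146,322),(0,47,62)),((308,325),(0,-47,62))]
S=[((193,222),(0,47,62)),((445,292),(0,-47,62)),((437,500),(-40,-66,3)),((98,385),(-40,66,3))]
tp=np.array([(np.array(a)+.5)/4.2-.5+(375,180) for a,_ in T]);tX=np.array([b for _,b in T])/1e3
sp=np.array([(np.array(a)+.5)/5-.5+(370,250) for a,_ in S]);sX=np.array([b for _,b in S])/1e3
f=lambda p:np.r_[(proj("top",tf(p,tX))-tp).ravel(),(proj("scene",tf(p,sX))-sp).ravel()]
s=least_squares(f,[.55,-.2,0]);p=s.x;print(p,np.round(s.fun.reshape(-1,2),1))
np.save("bay.npy",p)
E
python3 fit.py
cat > ov.py <<'E'
from h import *
import sys
tag=sys.argv[1];p=np.load("bay.npy")
pk=np.array(eval(sys.argv[2]))
for n,off,wh,k in(("top",(385,180),(80,125),4.7),("scene",(380,255),(120,110),5.4)):
    im=crop(cv2.imread(f"pics/{n}{tag}.png"),off,wh,k)
    draw(im,n,p,BAY,k,np.array(off),(0,255,0));draw(im,n,pk,[(-20,20,-33,33,6,50)],k,np.array(off),(0,0,255))
    cv2.imwrite(f"pics/ov_{n}_{sys.argv[3]}.png",im)
E
python3 ov.py 0 "np.load('bay.npy')" a
```

```text
[ 0.48552227 -0.31858658 -0.00649006] [[ 1.2 -0.9]
 [ 0.2  0.2]
 [-0.5  0.9]
 [-1.9 -0.4]
 [ 0.3  0.3]
 [ 0.3  0.7]
 [ 0.6 -1.7]
 [ 0.1 -0.5]
 [ 0.8  0.6]
 [-1.1  0.3]]
```

View pics/ov_top_a.png

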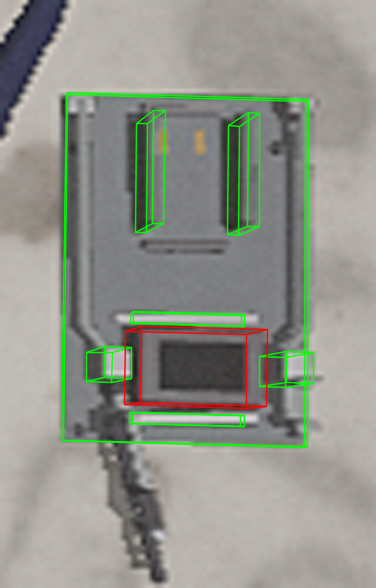

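View pics/ov_scene_a.png

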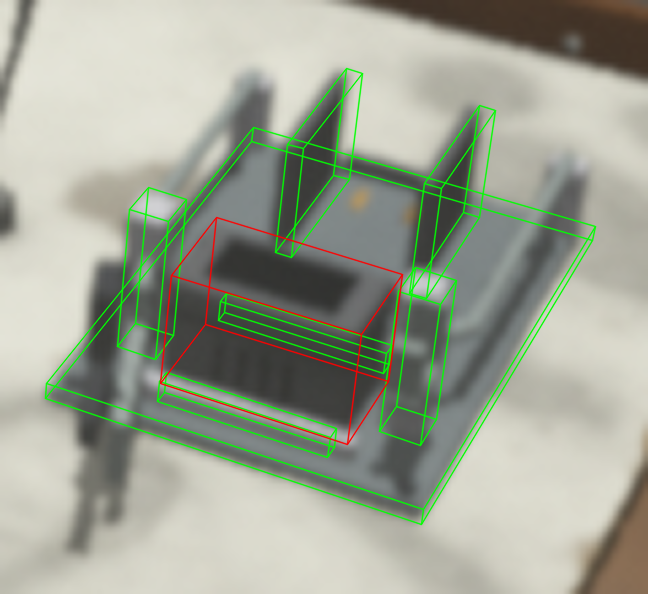

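```bash
python3 - <<'E'
from h import *
def z(n,off,wh,k,out):
    im=crop(cv2.imread(f"pics/{n}0.png"),off,wh,k)
    for i in range(0,wh[0],5):
        x=int(i*k);cv2.line(im,(x,0),(x,4 if i%10 else 10),(0,0,255),1)
        if i%10==0: cv2.putText(im,str(off[0]+i),(x,20),0,.35,(0,0,255),1)
    for i in range(0,wh[1],5):
        y=int(i*k);cv2.line(im,(0,y),(4 if i%10 else 10,y),(0,0,255),1)
        if i%10==0: cv2.putText(im,str(off[1]+i),(12,y+4),0,.35,(0,0,255),1)
    cv2.imwrite(out,im)
z("top",(392,195),(66,50),12,"pics/zt1.png")
z("top",(392,240),(66,50),12,"pics/zt2.png")
z("scene",(385,260),(110,80),7.2,"pics/zs1.png")
E
```

```text
(no output)
```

View pics/zt1.png

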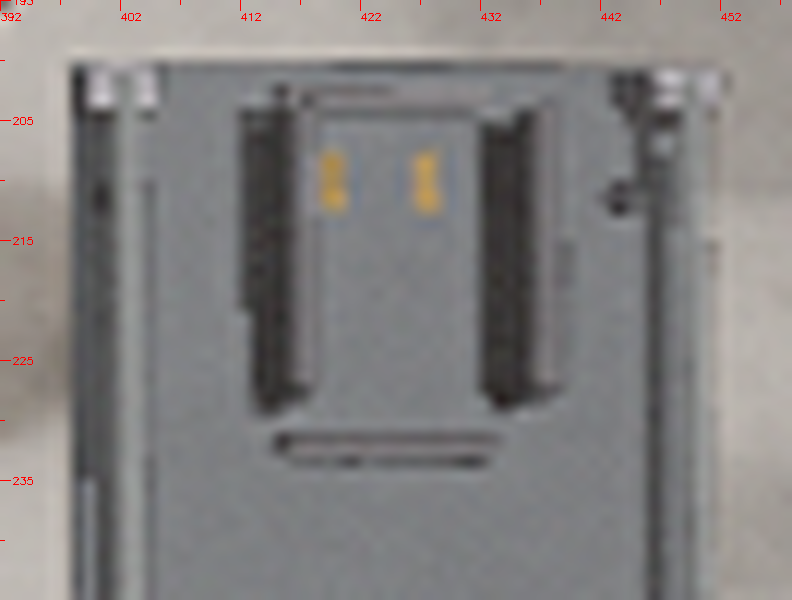

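View pics/zt2.png

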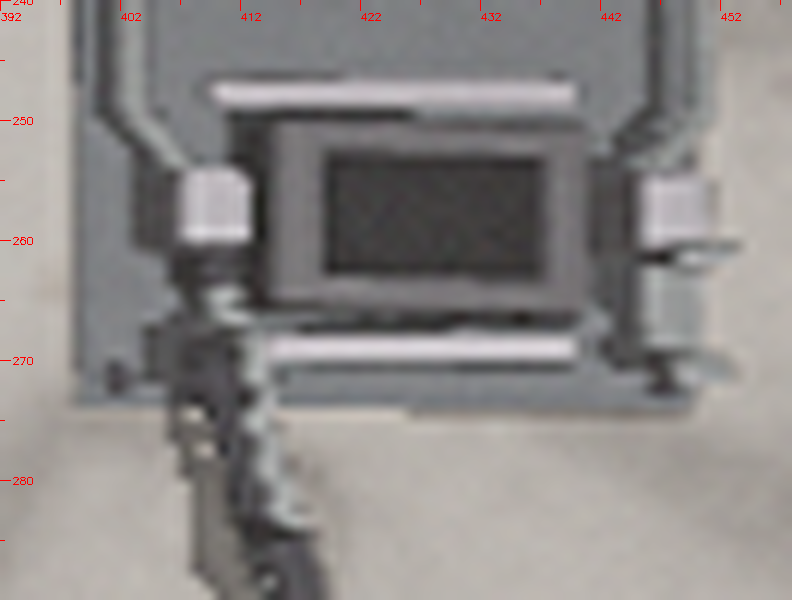

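View pics/zs1.png

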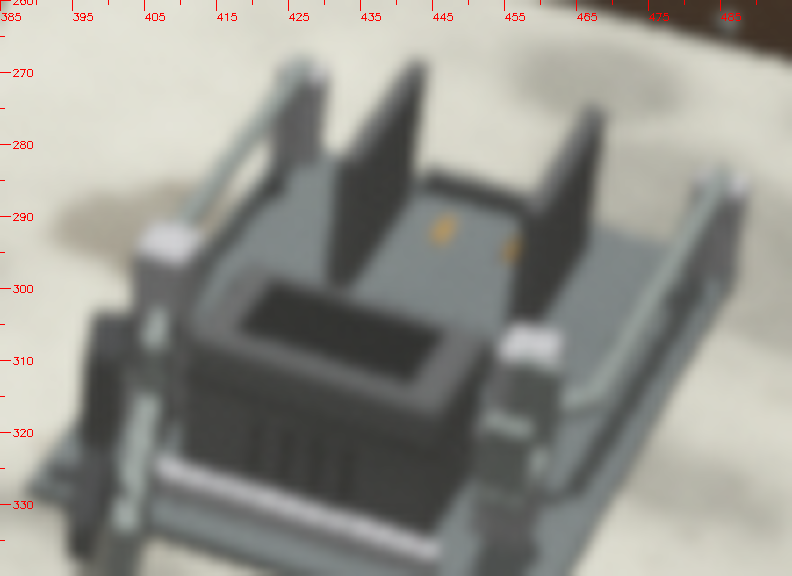

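```bash
cat > fit2.py <<'E'
from h import *
def pts(H,L): return [
("top",398.2,200.4,150,66,6),("top",398.2,273.7,-40,66,3),("top",449.7,274.6,-40,-66,3),
("top",413.3,229.2,74,28,6),("top",432.6,228.8,74,-22,6),("top",435.9,227.9,74,-22,H),("top",438.5,227.5,74,-28,H),
("top",412.2,204.2,134,28,6),("top",432.2,205,134,-22,6),("top",424.5,231.7,66.5,0,14),
("top",409.75,247.7,27,L,14),("top",439.75,247.7,27,-L,14),("top",439.9,269,-27,-L,14),
("top",409.9,257.1,0,47,62),("top",448.1,257.4,0,-47,62),
("scene",408.3,293.6,0,47,62),("scene",458.6,307.5,0,-47,62),
("scene",432.2,282.9,74,22,H),("scene",442.6,269,134,22,H),("scene",431.5,300.3,74,22,6),
("scene",458.6,288.5,74,-28,H),("scene",468.3,275.3,134,-28,H),("scene",457,303,74,-28,6),
("scene",389.2,328,-40,66,3),("scene",457.4,350,-40,-66,3),("scene",445.7,336.4,-27,-L,14),("scene",407.5,324.6,-27,L,14)]
def f(v,full=False):
    p=v[:3];H,L=v[3]*1e3,v[4]*1e3;out=[]
    for q in pts(H,L):
        sh=v[5:7] if q[0]=="top" else v[7:9]
        out.append(proj(q[0],tf(p,np.array(q[3:])/1e3))[0]+sh-q[1:3])
    out=np.array(out)
    if full:return out
    return np.r_[out.ravel(),v[5:]]
s=least_squares(f,[.485,-.32,0,.05,.037,0,0,0,0],loss="soft_l1");print(np.round(s.x,4))
for q,o in zip(pts(0,0),f(s.x,True)): print(q[0],q[3:],np.round(o,1))
np.save("bay.npy",s.x[:3]);np.save("sh.npy",s.x[5:])
print(np.sqrt(np.diag(np.linalg.inv(s.jac.T@s.jac)))[:3]*.7)
E
python3 fit2.py
```

```text
[ 0.4851 -0.3183  0.0276  0.0497  0.0371  0.4023 -0.1293 -0.3406  0.0225]
top (150, 66, 6) [-0.9 -0.3]
top (-40, 66, 3) [0.4 0.4]
top (-40, -66, 3) [ 0.7 -0.8]
top (74, 28, 6) [-0.6  0.1]
top (74, -22, 6) [-0.4  0.4]
top (74, -22, 0) [ 0.4 -0.5]
top (74, -28, 0) [ 0.2 -0.1]
top (134, 28, 6) [-0.   1.9]
top (134, -22, 6) [-0.6  1. ]
top (66.5, 0, 14) [-0.1  0.2]
top (27, 0, 14) [ 0.4 -0.2]
top (27, 0, 14) [-0.4 -0.4]
top (-27, 0, 14) [ 0.  -0.4]
top (0, 47, 62) [0.1 0.2]
top (0, -47, 62) [ 0.5 -0.3]
scene (0, 47, 62) [-0.4 -0.7]
scene (0, -47, 62) [-0.1 -0.4]
scene (74, 22, 0) [1.5 0.1]
scene (134, 22, 0) [ 1.  -0.3]
scene (74, 22, 6) [0.  1.9]
scene (74, -28, 0) [0.8 1.4]
scene (134, -28, 0) [ 0.2 -0.2]
scene (74, -28, 6) [-0.3  6.3]
scene (-40, 66, 3) [-1.5 -0.1]
scene (-40, -66, 3) [ 1.  -0.1]
scene (-27, 0, 14) [-0.4 -0.6]
scene (-27, 0, 14) [-1.8 -0.8]
[0.00144016 0.00120762 0.00538822]
```

```bash
python3 - <<'E'
from h import *
sh=np.load("sh.npy");b=np.load("bay.npy")
P=[("top",414.5,250.4,20,33),("top",440.6,250.5,20,-33),("top",440.5,265.7,-20,-33),("top",414.5,265.4,-20,33),
("scene",419,297.8,20,33),("scene",411,305.1,-20,33),("scene",444.4,318,-20,-33),("scene",453.3,308,20,-33)]
f=lambda v:np.array([proj(q[0],tf(v,np.array([q[3],q[4],50.])/1e3))[0]+(sh[:2] if q[0]=="top" else sh[2:])-q[1:3] for q in P]).ravel()
s=least_squares(f,b,loss="soft_l1");print(s.x,np.round(s.fun.reshape(-1,2),1))
c,si=np.cos(b[2]),np.sin(b[2]);d=s.x[:2]-b[:2];print("rel mm",1e3*np.array([c*d[0]+si*d[1],-si*d[0]+c*d[1]]),s.x[2]-b[2])
np.save("pack.npy",s.x)
print("pocket",tf(b,[.104,0,.006]),"hinge",tf(b,[-.012,.043,0]))
E
python3 ov.py 0 "np.load('pack.npy')" b
```

```text
[ 0.48287844 -0.31803415 -0.03095124] [[ 0.4 -0.9]
 [ 1.1  0.4]
 [ 0.7  1.5]
 [-0.2  0.3]
 [-0.1 -2.5]
 [-1.   0.7]
 [ 0.5 -0.7]
 [-0.2 -1.8]]
rel mm [-2.22036033  0.37465296] -0.058543994655113424
pocket [[ 0.5890687  -0.31547812  0.006     ]] hinge [[ 0.47192652 -0.27569485  0.        ]]
```

View pics/ov_top_b.png

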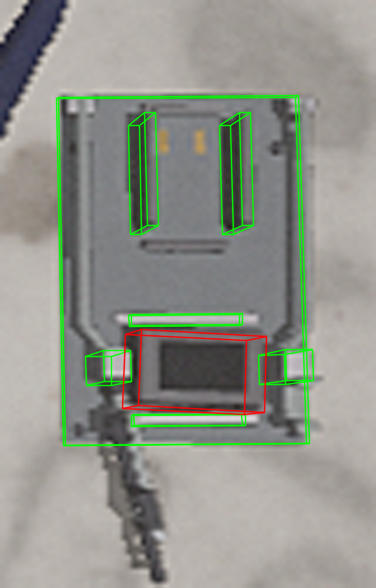

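View pics/ov_scene_b.png

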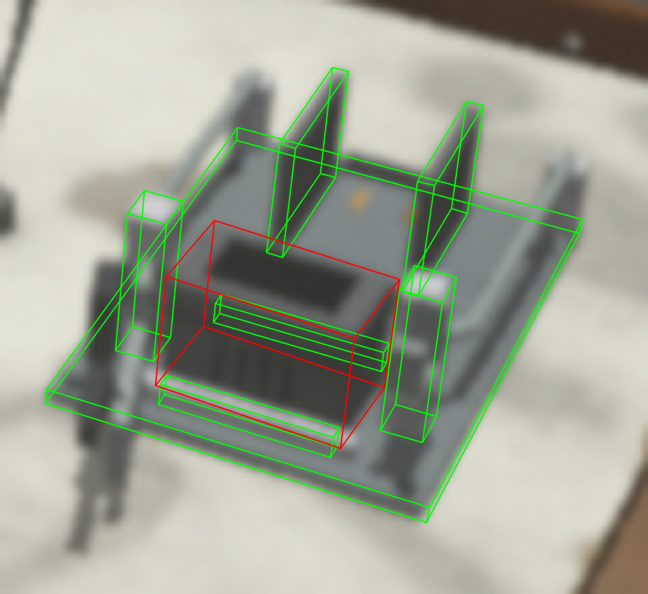

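```bash
sed -i 's/^s=least/import sys\nKEEP=sys.argv[1:]or["top","scene"]\ns=least/; s/for q in pts(H,L):/for q in [q for q in pts(H,L) if q[0] in KEEP]:/; s/zip(pts(0,0)/zip([q for q in pts(0,0) if q[0] in KEEP]/' fit2.py
sed -i 's/^def f(v/KEEP=None\ndef f(v/' fit2.py
python3 fit2.py scene; python3 fit2.py top
```

```text
[ 0.485  -0.3184  0.0446  0.0495  0.0357  0.     -0.      0.0387  0.0012]
scene (0, 47, 62) [-0.1 -0.5]
scene (0, -47, 62) [ 0.4 -0.6]
scene (74, 22, 0) [1.2 0.1]
scene (134, 22, 0) [ 0.2 -0.4]
scene (74, 22, 6) [-0.3  1.8]
scene (74, -28, 0) [0.6 1.2]
scene (134, -28, 0) [-0.5 -0.5]
scene (74, -28, 6) [-0.4  6. ]
scene (-40, 66, 3) [-1.   0.4]
scene (-40, -66, 3) [ 2.  -0.4]
scene (-27, 0, 14) [-0.4 -0.9]
scene (-27, 0, 14) [-0.6 -0.3]
[0.00228428 0.00144298 0.00731162]
[ 0.4855 -0.3188  0.0126  0.0445  0.038   0.0093 -0.0334  0.      0.    ]
top (150, 66, 6) [-0.3 -0.8]
top (-40, 66, 3) [-0.1 -0. ]
top (-40, -66, 3) [ 0.2 -0.5]
top (74, 28, 6) [-0.4 -0.1]
top (74, -22, 6) [-0.2  0.5]
top (74, -22, 0) [ 0.1 -0.2]
top (74, -28, 0) [-0.1  0.3]
top (134, 28, 6) [0.5 1.7]
top (134, -22, 6) [-0.   1.1]
top (66.5, 0, 14) [0.  0.1]
top (27, 0, 14) [-0.  -0.5]
top (27, 0, 14) [-0.1 -0.2]
top (-27, 0, 14) [ 0.1 -0.2]
top (0, 47, 62) [-0.1 -0.1]
top (0, -47, 62) [ 0.3 -0.1]
[0.00184069 0.00185979 0.00682077]
```

```bash
cat > fit3.py <<'E'
from h import *
import sys
sys.argv=["x"]
src=open("fit2.py").read().split("import sys")[0];exec(src)
KEEP=["top","scene"]
W=np.array([2. if q[0]=="top" else .7 for q in pts(46,37)])
def g(v):
    o=f(np.r_[v[:3],.046,.037,v[3:]],True);return np.r_[(o*W[:,None]).ravel(),v[3:]*2]
s=least_squares(g,[.485,-.32,0,0,0,0,0],loss="soft_l1");print(np.round(s.x,4));b=s.x[:3];sh=s.x[3:]
np.save("bay.npy",b);np.save("sh.npy",sh)
P=[("top",414.5,250.4,20,33),("top",440.6,250.5,20,-33),("top",440.5,265.7,-20,-33),("top",414.5,265.4,-20,33),
("scene",419,297.8,20,33),("scene",411,305.1,-20,33),("scene",444.4,318,-20,-33),("scene",453.3,308,20,-33)]
f2=lambda v:np.array([(2 if q[0]=="top" else .5)*(proj(q[0],tf(v,np.array([q[3],q[4],50.])/1e3))[0]+(sh[:2] if q[0]=="top" else sh[2:])-q[1:3]) for q in P]).ravel()
s=least_squares(f2,b,loss="soft_l1");print(s.x,np.round(s.fun.reshape(-1,2),1))
c,si=np.cos(b[2]),np.sin(b[2]);d=s.x[:2]-b[:2];print("rel mm",1e3*np.array([c*d[0]+si*d[1],-si*d[0]+c*d[1]]),s.x[2]-b[2])
np.save("pack.npy",s.x)
print("pocket",tf(b,[.104,0,.006]),"hinge",tf(b,[-.012,.043,0]))
E
python3 fit3.py; sed -i 's/6,52)/6,46)/g' h.py
```

```text
[ 0.4855 -0.318   0.0177  0.4017  0.0193 -0.2103 -0.2679]
[ 4.83849675e-01 -3.17053360e-01 -1.85247040e-04] [[-0.5 -1.5]
 [ 0.9 -0.6]
 [ 1.1  1.6]
 [-0.6  1. ]
 [-0.4 -1.5]
 [-0.6  0.2]
 [ 0.4 -0.8]
 [-0.3 -1.4]]
rel mm [-1.60394822  1.00600561] -0.017867537099412766
pocket [[ 0.5894549  -0.31619199  0.006     ]] hinge [[ 0.47271274 -0.27524975  0.        ]]
```

```bash
python3 - <<'E'
from h import *
def tri(a,b):
    f=lambda X:np.r_[proj("top",X)[0]-a,proj("scene",X)[0]-b]
    s=least_squares(f,[.45,.1,.2]);return np.round(s.x,3),np.round(s.fun,1)
print("lamp head",tri((253,275),(232,118)))
print("neck top",tri((255,215),(262,100)))
print("iron handle tip",tri((398,176),(422,190)))
print("iron rest", tri((370,235),(370,250)))
for u in[(253,310),(275,275),(232,275)]:
  for z in(.2,.3,.4):
    f=lambda X:proj("top",[X[0],X[1],z])[0]-u
    print(u,z,np.round(least_squares(f,[.4,.1]).x,3))
E
python3 - <<'E'
import cv2
a=cv2.imread("pics/scene0.png")[80:330,180:440];cv2.imwrite("pics/l1.png",cv2.resize(a,None,fx=2.3,fy=2.3))
a=cv2.imread("pics/top0.png")[140:360,220:480];cv2.imwrite("pics/l2.png",cv2.resize(a,None,fx=2.7,fy=2.7))
E
```

```text
lamp head (array([0.433, 0.067, 0.347]), array([ 0.7, -0.5, -0.9, -0. ]))
neck top (array([0.54 , 0.071, 0.353]), array([-1.4,  0.9,  1.7,  0. ]))
iron handle tip (array([ 0.656, -0.22 ,  0.189]), array([-0.6,  0.3,  0.6, -0.1]))
iron rest (array([ 0.533, -0.17 ,  0.099]), array([-0.3,  0.1,  0.3, -0. ]))
(253, 310) 0.2 [0.358 0.086]
(253, 310) 0.3 [0.365 0.073]
(253, 310) 0.4 [0.371 0.059]
(275, 275) 0.2 [0.433 0.042]
(275, 275) 0.3 [0.433 0.033]
(275, 275) 0.4 [0.432 0.023]
(232, 275) 0.2 [0.431 0.134]
(232, 275) 0.3 [0.431 0.116]
(232, 275) 0.4 [0.431 0.098]
```

View pics/l1.png

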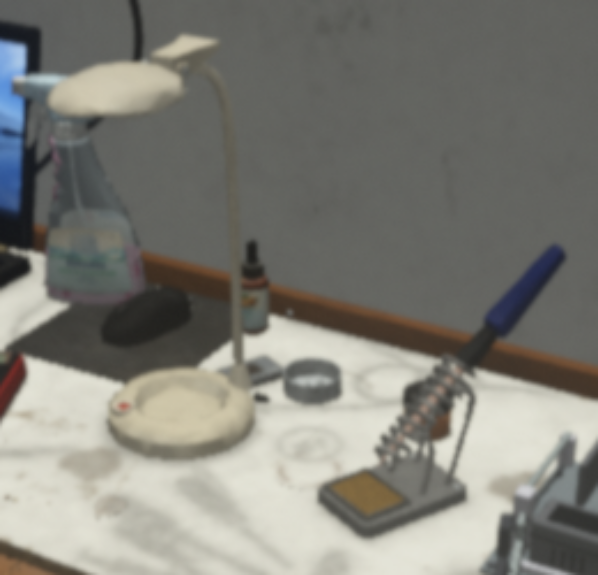

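View pics/l2.png

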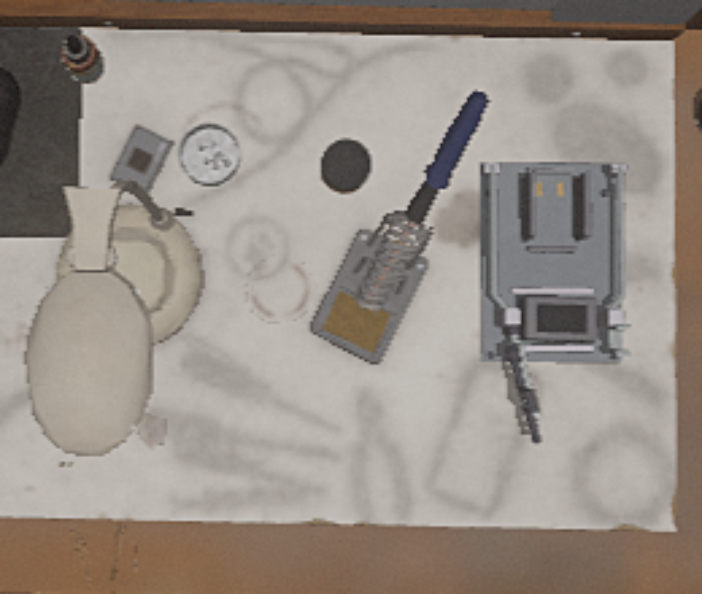

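```bash
cat > pl.py <<'E'
from h import *
from scipy.spatial.transform import Rotation as R
import json,sys
def plan(wps,step=55,turn=.17,st=None):
    """wps: (x,y,z,yaw,open[,nrows]) ; tool pointing straight down"""
    s=st or r.get_state();p=np.array(s["tool_pos"]);Q=R.from_quat(s["eef_rot"]);rows=[]
    for w in wps:
        tp=np.array(w[:3]);c,si=np.cos(w[3]),np.sin(w[3])
        T=R.from_matrix(np.array([[c,si,0],[si,-c,0],[0,0,-1.]]))
        rv=(Q.inv()*T).as_rotvec()
        n=int(max(1,np.ceil(np.linalg.norm(tp-p)*1e3/step),np.ceil(np.linalg.norm(rv)/turn)))
        if len(w)>5:n=max(n,w[5])
        for i in range(n):
            d=Q.inv().apply((tp-p)/(n-i))*1e3;rw=(Q.inv()*T).as_rotvec()/(n-i)
            d=np.round(d,1);rw=np.round(rw,3)
            rows.append([w[4],*d.tolist(),*rw.tolist()])
            p=p+Q.apply(d/1e3);Q=Q*R.from_rotvec(rw)
    while len(rows)%8: rows.append([wps[-1][4],0,0,0,0,0,0])
    for i in range(0,len(rows),8):
        print("["+",".join("["+",".join(f"{v:g}" for v in x)+"]" for x in rows[i:i+8])+"]")
def st():
    s=r.get_state();m=R.from_quat(s["eef_rot"]).as_matrix()
    print("t",round(s["clock"],2),"p",np.round(s["tool_pos"],4),"yaw",round(np.arctan2(m[1,0],m[0,0]),4),"z",np.round(m[:,2],3),"q",np.round(s["q"],2),"F",np.round(s["contact_force"],1),"open",round(s["opening"],3))
E
python3 - <<'E'
from pl import *
plan([(.30,.40,.45,1.0,1),(.40,.10,.52,.5,1),(.42,-.18,.45,0.1,1),(.484,-.317,.2,.01,1)])
E
```

```text
[[1,-23.6,21.4,-35.3,0,0,0.031],[1,-22.9,22.1,-35.3,0,0,0.031],[1,-22.2,22.8,-35.3,0,0,0.031],[1,-21.5,23.5,-35.3,0,0.001,0.031],[1,-20.8,24.2,-35.3,0,0,0.032],[1,-19.9,24.8,-35.3,0,0.001,0.031],[1,-33.1,41,-11.7,0,-0,0.083],[1,-29.5,43.6,-11.7,0,-0,0.083]]
[[1,-25.8,46,-11.7,0,-0,0.084],[1,-21.9,47.9,-11.6,0,-0,0.083],[1,-17.9,49.6,-11.7,0,-0,0.084],[1,-13.6,51,-11.6,0,-0,0.083],[1,-19.5,42.5,11.7,-0,-0,0.067],[1,-16.5,43.8,11.7,-0,-0,0.067],[1,-13.6,44.8,11.6,-0,-0,0.067],[1,-10.6,45.6,11.7,-0,-0,0.066]]
[[1,-7.5,46.1,11.6,-0,-0,0.067],[1,-4.4,46.6,11.7,-0,-0,0.066],[1,8.3,23.8,41.7,-0,-0,0.015],[1,8.7,23.7,41.7,-0,-0,0.015],[1,9,23.5,41.6,-0,-0,0.015],[1,9.4,23.4,41.7,-0,-0,0.015],[1,9.7,23.2,41.6,-0,-0,0.015],[1,10,23.1,41.7,-0,-0,0.015]]
```

Emit:
play_rows:
  increments:
    - [1,-23.5,21.5,-35,0,0,0.03]
    - [1,-23,22,-35,0,0,0.03]
    - [1,-22,23,-35,0,0,0.03]
    - [1,-21.5,23.5,-35,0,0,0.03]
    - [1,-21,24,-35,0,0,0.03]
    - [1,-20,25,-35,0,0,0.03]
    - [1,-33,41,-12,0,0,0.083]
    - [1,-29.5,43.5,-12,0,0,0.083]

```text
clock: 1.1
tool_pos: [0.3346, 0.2938, 0.4758]
eef_rot: [0.914, 0.407, -0.004, 0.003]
contact_force: [1.3, -0.1, -0.2]
opening: 1.003
```

```bash
python3 - <<'E'
from pl import *
st()
plan([(.40,.10,.52,.5,1),(.42,-.18,.45,0.1,1),(.484,-.317,.2,.01,1)])
E
```

```text
t 1.1 p [0.3346 0.2938 0.4758] yaw 0.8378 z [-0.005 -0.009 -1.   ] q [-0.75  0.21 -0.09  1.65  0.02  1.3  -0.01] F [ 1.3 -0.1 -0.2] open 1.003
[[1,-25.2,44.6,-10.7,0.001,0.003,0.084],[1,-21.3,46.5,-10.8,0.001,0.002,0.085],[1,-17.3,48.2,-10.8,0.001,0.003,0.084],[1,-13.1,49.5,-11,0.001,0.002,0.085],[1,-19.4,42.5,11.7,0,0,0.067],[1,-16.6,43.8,11.7,0,0,0.067],[1,-13.6,44.8,11.7,0,0,0.066],[1,-10.6,45.6,11.6,0,0,0.067]]
[[1,-7.5,46.1,11.7,0,0,0.066],[1,-4.5,46.6,11.6,0,0,0.067],[1,8.3,23.8,41.7,0,0,0.015],[1,8.7,23.6,41.7,0,0,0.015],[1,9.1,23.5,41.7,0,0,0.015],[1,9.4,23.4,41.6,0,0,0.015],[1,9.8,23.2,41.7,0,0,0.015],[1,10.1,23.1,41.6,0,0,0.015]]
```

Emit:
play_rows:
  increments:
    - [1,-25,44.5,-11,0,0.002,0.084]
    - [1,-21,46.5,-11,0,0.002,0.085]
    - [1,-17,48,-11,0,0.002,0.084]
    - [1,-13,49.5,-11,0,0.002,0.085]
    - [1,-19.5,42.5,12,0,0,0.067]
    - [1,-16.5,44,12,0,0,0.067]
    - [1,-13.5,45,12,0,0,0.067]
    - [1,-10.5,45.5,12,0,0,0.067]

```text
clock: 2.1
tool_pos: [0.4111, -0.1005, 0.4742]
eef_rot: [0.994, 0.105, 0.001, 0.002]
contact_force: [0.7, 0.2, -0.0]
opening: 1.001
```

```bash
python3 - <<'E'
from pl import *
st()
plan([(.42,-.18,.45,0.1,1),(.484,-.317,.2,.01,1)])
E
```

```text
t 2.1 p [ 0.4111 -0.1005  0.4742] yaw 0.211 z [ 0.003 -0.004 -1.   ] q [-0.13  0.16  0.32  1.72 -0.05  1.26  0.41] F [ 0.7  0.2 -0. ] open 1.001
[[1,-4,39.8,12.3,0.002,-0.001,0.055],[1,-1.8,39.9,12.2,0.002,-0.002,0.056],[1,8.4,23.8,41.7,0,0,0.015],[1,8.7,23.6,41.7,0,0,0.015],[1,9.1,23.5,41.7,0,0,0.015],[1,9.4,23.4,41.7,0,0,0.015],[1,9.7,23.2,41.6,0,0,0.015],[1,10.1,23.1,41.7,0.001,0,0.015]]
```

Emit:
play_rows:
  increments:
    - [1,-4,40,12,0.002,-0.001,0.055]
    - [1,-2,40,12,0.002,-0.002,0.056]
    - [1,8.5,24,41.5,0,0,0.015]
    - [1,8.5,23.5,41.5,0,0,0.015]
    - [1,9,23.5,41.5,0,0,0.015]
    - [1,9.5,23.5,41.5,0,0,0.015]
    - [1,9.5,23,41.5,0,0,0.015]
    - [1,10,23,41.5,0,0,0.015]

```text
clock: 3.1
tool_pos: [0.4836, -0.3266, 0.1935]
eef_rot: [1.0, -0.0, 0.001, 0.0]
contact_force: [0.5, -0.7, 1.2]
opening: 0.999
```

```bash
python3 - <<'E'
from pl import *
st()
for n in("scene","top"): cv2.imwrite(f"pics/{n}1.png",r.snapshot(n)[:,:,::-1])
s=r.get_state()
for n,off,wh,k in(("top",(375,190),(110,120),5),("scene",(360,190),(150,150),4)):
    im=crop(cv2.imread(f"pics/{n}1.png"),off,wh,k)
    m=R.from_quat(s["eef_rot"]).as_matrix()
    for d in(0,-.044,.044):
      u=(proj(n,s["tool_pos"]+m[:,0]*d)[0]-off)*k;cv2.circle(im,tuple(int(v) for v in u),3,(0,0,255),-1)
    cv2.imwrite(f"pics/c_{n}1.png",im)
E
```

```text
t 3.1 p [ 0.4836 -0.3266  0.1935] yaw -0.0004 z [ 0.003 -0.001 -1.   ] q [ 0.34  0.71  0.31  1.76 -0.31  0.72  0.81] F [ 0.5 -0.7  1.2] open 0.999
```

View pics/c_top1.png

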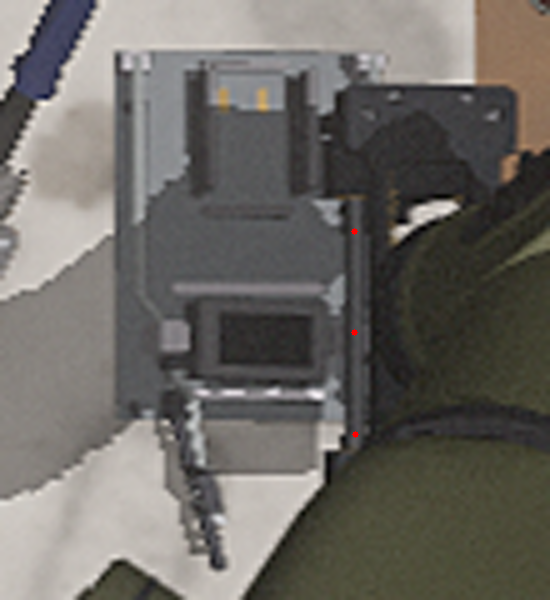

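View pics/c_scene1.png

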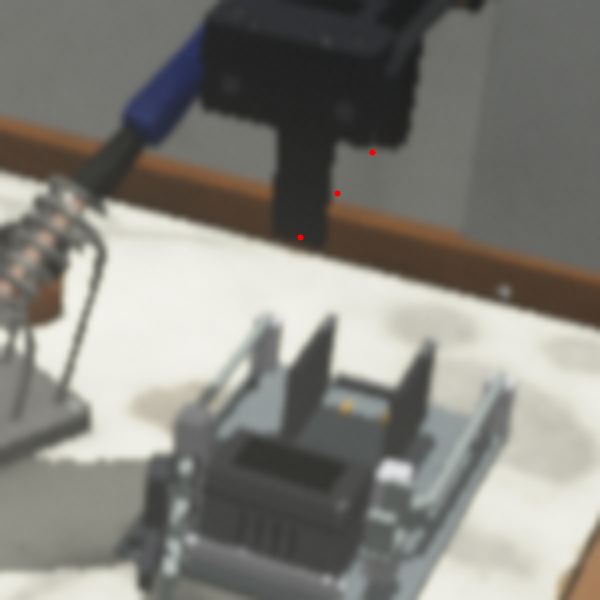

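```bash
python3 - <<'E'
from pl import *
plan([(.4838,-.317,.10,0.0,1),(.4838,-.317,.026,0.0,1,4)],step=40)
E
```

```text
[[1,1,-3.2,30.2,-0.001,0.001,-0.001],[1,0.9,-3.2,30.2,-0,0.002,-0.001],[1,0.9,-3.2,30.1,-0.001,0.001,-0],[1,0,0,18.5,0,0,-0],[1,0,0,18.5,0,0,-0],[1,0,0,18.5,0,0,-0],[1,0.1,0,18.5,0,0,-0],[1,0,0,0,0,0,0]]
```

Emit:
play_rows:
  increments:
    - [1,1,-3.2,30,0,0.001,0]
    - [1,1,-3.2,30,0,0.001,0]
    - [1,0,-3.2,30,0,0.001,0]
    - [1,0,0,18.5,0,0,0]
    - [1,0,0,18.5,0,0,0]
    - [1,0,0,18.5,0,0,0]
    - [1,0,0,18.5,0,0,0]
    - [1,0,0,0,0,0,0]

```text
clock: 4.2
tool_pos: [0.4869, -0.3142, 0.0279]
eef_rot: [1.0, 0.001, 0.003, -0.0]
contact_force: [0.1, -0.8, 0.4]
opening: 1.001
```

```bash
python3 - <<'E'
from pl import *
st()
for n in("scene","top"): cv2.imwrite(f"pics/{n}2.png",r.snapshot(n)[:,:,::-1])
a=crop(cv2.imread("pics/scene2.png"),(360,190),(150,150),4);cv2.imwrite("pics/c2.png",a)
a=crop(cv2.imread("pics/top2.png"),(375,190),(110,120),5);cv2.imwrite("pics/c2t.png",a)
E
```

```text
t 4.2 p [ 0.4869 -0.3142  0.0279] yaw 0.002 z [ 0.006  0.001 -1.   ] q [ 0.4   0.96  0.17  1.85 -0.4   0.37  0.87] F [ 0.1 -0.8  0.4] open 1.001
```

View pics/c2.png

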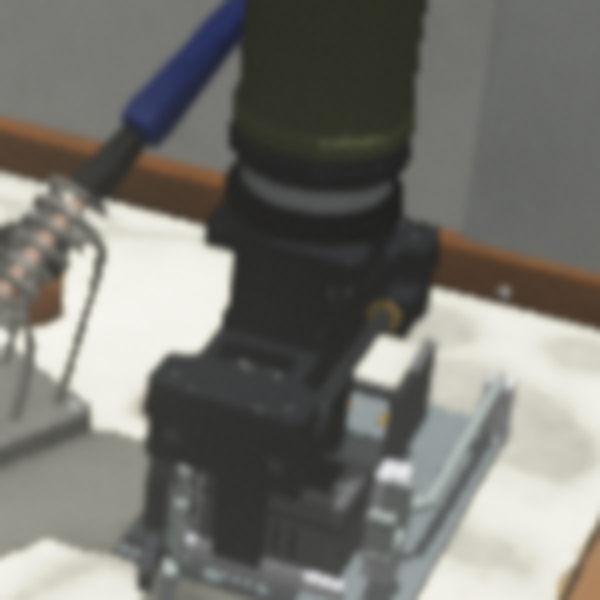

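View pics/c2t.png

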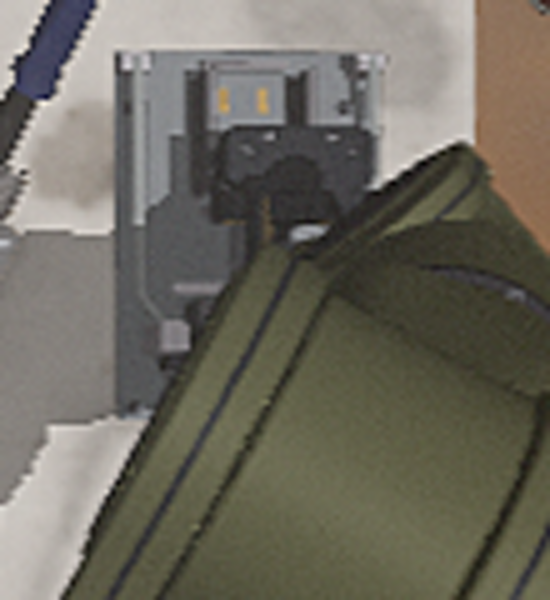

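Emit:
play_rows:
  increments:
    - [1,-3,2,5.5,0,0.006,0]
    - [0.3,0,0,0,0,0,0]
    - [0.3,0,0,0,0,0,0]
    - [0.3,0,0,0,0,0,0]
    - [0.3,0,0,0,0,0,0]
    - [0.3,0,0,0,0,0,0]
    - [0.3,0,0,0,0,0,0]
    - [0.3,0,0,0,0,0,0]
  grip_force: 25

```text
clock: 5.3
tool_pos: [0.4855, -0.3181, 0.0252]
eef_rot: [1.0, 0.001, 0.009, 0.001]
contact_force: [0.5, -0.3, 0.6]
opening: 0.455
```

```bash
python3 - <<'E'
from pl import *
st()
E
```

```text
t 5.3 p [ 0.4855 -0.3181  0.0252] yaw 0.0016 z [ 0.017 -0.003 -1.   ] q [ 0.42  0.96  0.15  1.86 -0.4   0.34  0.88] F [ 0.5 -0.3  0.6] open 0.455
```

```bash
python3 - <<'E'
s=open("pl.py").read()
s=s.replace("st=None):","st=None,keep=False):").replace("rows=[]\n","rows=[];Q0=Q;m0=Q.as_matrix();y0=np.arctan2(m0[1,0],m0[0,0])\n",1)
s=s.replace("        rv=(Q","        if keep:T=R.from_rotvec([0,0,w[3]-y0])*Q0\n        rv=(Q",1)
open("pl.py","w").write(s)
E
python3 - <<'E'
from pl import *
plan([(.4855,-.3181,.14,0,.3),(.385,-.41,.14,-1.5708,.3),(.385,-.41,.03,-1.5708,.3)],keep=True,step=45)
E
```

```text
[[0.3,0.7,0.1,-38.3,-0,-0,0.001],[0.3,0.7,0.1,-38.3,-0,-0,0],[0.3,0.6,0.2,-38.2,-0,-0,0.001],[0.3,-10,9.2,-0.2,-0.003,-0,0.157],[0.3,-8.5,10.6,-0.1,-0.003,-0.001,0.157],[0.3,-6.7,11.8,-0.1,-0.003,-0,0.157],[0.3,-4.8,12.8,-0,-0.003,-0.001,0.157],[0.3,-2.7,13.3,0,-0.003,-0.001,0.157]]
[[0.3,-0.6,13.6,0,-0.002,-0,0.157],[0.3,1.5,13.5,0.1,-0.003,-0.001,0.157],[0.3,3.6,13.2,0.1,-0.002,-0,0.157],[0.3,5.7,12.4,0.1,-0.003,-0.001,0.157],[0.3,7.5,11.4,0.2,-0.002,-0,0.157],[0.3,-0.6,-0.1,36.7,-0,-0,0],[0.3,-0.7,-0.1,36.7,-0,-0,0],[0.3,-0.6,-0.1,36.6,-0,-0,0]]
```

Emit:
play_rows:
  increments:
    - [0.3,0.5,0,-25,0,0,0]
    - [0.3,0.7,0,-45,0,0,0]
    - [0.3,0.7,0,-45,0,0,0]
    - [0.3,-10,9,0,-0.003,0,0.157]
    - [0.3,-8.5,10.5,0,-0.003,-0.001,0.157]
    - [0.3,-6.5,12,0,-0.003,0,0.157]
    - [0.3,-5,13,0,-0.003,-0.001,0.157]
    - [0.3,-2.5,13.5,0,-0.003,-0.001,0.157]

```text
clock: 6.3
tool_pos: [0.4334, -0.3613, 0.1414]
eef_rot: [0.92, -0.392, 0.005, 0.003]
contact_force: [0.1, 0.2, -1.3]
opening: 0.447
```

```bash
python3 - <<'E'
from pl import *
st()
cv2.imwrite("pics/scene3.png",r.snapshot("scene")[:,:,::-1])
cv2.imwrite("pics/c3.png",crop(cv2.imread("pics/scene3.png"),(330,190),(190,180),4))
plan([(.385,-.41,.14,-1.5708,.3),(.385,-.41,.03,-1.5708,.3)],keep=True,step=45)
E
```

```text
t 6.3 p [ 0.4334 -0.3613  0.1414] yaw -0.8048 z [ 0.007 -0.01  -1.   ] q [ 0.34  0.8   0.47  1.87 -0.6   0.6   0.39] F [ 0.1  0.2 -1.3] open 0.447
[[0.3,0.4,13.2,0.4,-0.002,-0.001,0.152],[0.3,2.4,13,0.4,-0.002,-0.001,0.152],[0.3,4.4,12.5,0.4,-0.002,-0,0.152],[0.3,6.2,11.7,0.4,-0.001,-0.001,0.151],[0.3,7.8,10.6,0.4,-0.002,-0,0.152],[0.3,-0.4,-0.2,36.7,0,-0,-0],[0.3,-0.4,-0.1,36.6,0,-0,-0],[0.3,-0.5,-0.2,36.7,0,-0,-0]]
```

View pics/c3.png

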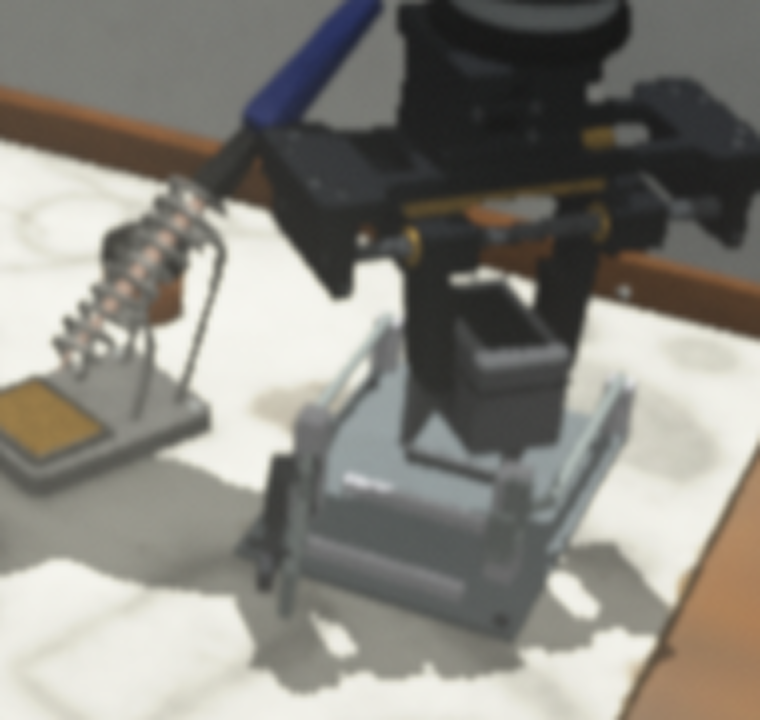

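Emit:
play_rows:
  increments:
    - [0.3,0.5,13,0.5,-0.002,0,0.152]
    - [0.3,2.5,13,0.5,-0.002,0,0.152]
    - [0.3,4.5,12.5,0.5,-0.002,0,0.152]
    - [0.3,6,11.5,0.5,-0.001,0,0.152]
    - [0.3,8,10.5,0.5,-0.002,0,0.152]
    - [0.3,-0.5,0,36.5,0,0,0]
    - [0.3,-0.5,0,36.5,0,0,0]
    - [0.3,-0.5,0,30,0,0,0]

```text
clock: 7.35
tool_pos: [0.3868, -0.4082, 0.0334]
eef_rot: [-0.706, 0.709, -0.004, -0.005]
contact_force: [-0.1, -0.8, -2.3]
opening: 0.452
```

```bash
python3 - <<'E'
from pl import *
st()
cv2.imwrite("pics/scene4.png",r.snapshot("scene")[:,:,::-1])
cv2.imwrite("pics/c4.png",crop(cv2.imread("pics/scene4.png"),(330,230),(190,180),4))
plan([(.385,-.41,.019,-1.5708,.3)],keep=True,step=8)
E
```

```text
t 7.35 p [ 0.3868 -0.4082  0.0334] yaw -1.5748 z [-0.001 -0.013 -1.   ] q [ 0.46  0.99  0.46  1.91 -0.95  0.46  0.05] F [-0.1 -0.8 -2.3] open 0.452
[[0.3,1.8,0.4,5.7,0,0,-0.002],[0.3,1.8,0.3,5.7,0,0,-0.002],[0.3,0,0,0,0,0,0],[0.3,0,0,0,0,0,0],[0.3,0,0,0,0,0,0],[0.3,0,0,0,0,0,0],[0.3,0,0,0,0,0,0],[0.3,0,0,0,0,0,0]]
```

View pics/c4.png

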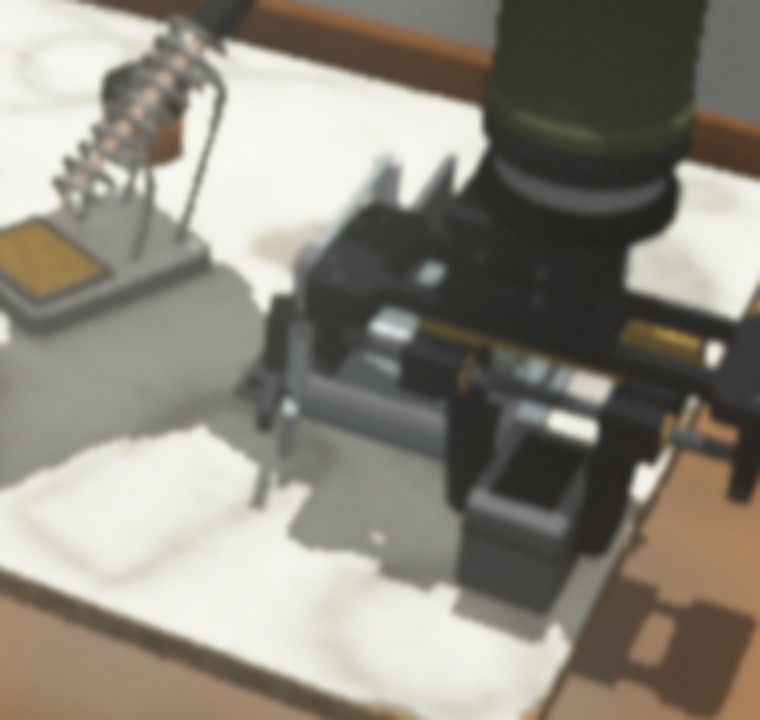

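Emit:
play_rows:
  increments:
    - [0.3,0,0,5,0,0,0]
    - [0.3,0,0,5,0,0,0]
    - [0.3,0,0,2,0,0,0]
    - [0.3,0,0,1,0,0,0]
    - [0.3,0,0,1,0,0,0]
    - [0.3,0,0,0,0,0,0]
    - [0.3,0,0,0,0,0,0]
    - [0.3,0,0,0,0,0,0]

```text
clock: 8.4
tool_pos: [0.3872, -0.4073, 0.0197]
eef_rot: [0.707, -0.707, 0.004, 0.004]
contact_force: [-0.0, 0.1, -1.6]
opening: 0.452
```

```bash
python3 - <<'E'
from pl import *
st()
E
```

```text
t 8.4 p [ 0.3872 -0.4073  0.0197] yaw -1.5708 z [-0.001 -0.011 -1.   ] q [ 0.48  1.01  0.42  1.91 -0.95  0.43  0.05] F [-0.   0.1 -1.6] open 0.452
```

Emit:
play_rows:
  increments:
    - [0.3,0,0,1,0,0,0]
    - [0.3,0,0,0.5,0,0,0]
    - [0.3,0,0,0.5,0,0,0]
    - [0.6,0,0,0,0,0,0]
    - [0.8,0,0,0,0,0,0]
    - [1,0,0,0,0,0,0]
    - [1,0,0,0,0,0,0]
    - [1,0,0,0,0,0,0]

```text
clock: 9.4
tool_pos: [0.3876, -0.408, 0.0188]
eef_rot: [-0.707, 0.707, -0.005, -0.004]
contact_force: [0.4, 0.7, -0.8]
opening: 0.987
```

```bash
python3 - <<'E'
from pl import *
st()
plan([(.387,-.407,.10,-1.5708,1),(.387,-.407,.10,0,1)],step=45)
E
```

```text
t 9.4 p [ 0.3876 -0.408   0.0188] yaw -1.5709 z [ 0.001 -0.012 -1.   ] q [ 0.49  1.01  0.42  1.91 -0.95  0.42  0.05] F [ 0.4  0.7 -0.8] open 0.987
[[1,-0,0.3,-40.6,-0,-0.006,-0],[1,-0.3,0.2,-40.6,-0.001,-0.006,-0],[1,0,0,0,0,0,-0.157],[1,0,0,0,0,0,-0.157],[1,0,0,0,0,0,-0.157],[1,0,0,0,0,0,-0.157],[1,0,0,0,0,0,-0.157],[1,0,0,0,0,0,-0.157]]
[[1,0,0,0,0,0,-0.157],[1,-0,0,0,0,0,-0.157],[1,-0,0,0,0,0,-0.157],[1,-0,0,0,0,0,-0.158],[1,0,0,0,0,0,0],[1,0,0,0,0,0,0],[1,0,0,0,0,0,0],[1,0,0,0,0,0,0]]
```

Emit:
play_rows:
  increments:
    - [1,0,0.3,-40,0,-0.006,0]
    - [1,0,0.3,-40,0,-0.006,0]
    - [1,0,0,0,0,0,-0.175]
    - [1,0,0,0,0,0,-0.175]
    - [1,0,0,0,0,0,-0.175]
    - [1,0,0,0,0,0,-0.175]
    - [1,0,0,0,0,0,-0.175]
    - [1,0,0,0,0,0,-0.175]

```text
clock: 10.4
tool_pos: [0.3864, -0.4071, 0.1012]
eef_rot: [0.97, -0.241, -0.0, 0.0]
contact_force: [-0.3, 0.0, -0.7]
opening: 0.998
```

```bash
python3 - <<'E'
from pl import *
st()
plan([(.388,-.408,.10,0,1),(.388,-.408,.06,0,1),(.388,-.408,.019,0,1,3)],step=45)
E
```

```text
t 10.4 p [ 0.3864 -0.4071  0.1012] yaw -0.487 z [-0.001 -0.001 -1.   ] q [ 0.56  0.83  0.29  1.89 -0.47  0.49  0.69] F [-0.3  0.  -0.7] open 0.998
[[1,0.6,0,0.4,0,0,-0.162],[1,0.6,0.1,0.4,0,0,-0.163],[1,0.6,0.2,0.4,0.001,0.001,-0.162],[1,-0,0,40,-0,-0,-0],[1,-0,0,13.7,-0,-0,-0],[1,-0,0,13.6,-0,-0,-0],[1,-0,0,13.7,-0,-0,-0],[1,0,0,0,0,0,0]]
```

Emit:
play_rows:
  increments:
    - [1,0.6,0,0.5,0,0,-0.162]
    - [1,0.6,0,0.5,0,0,-0.162]
    - [1,0.6,0.3,0.5,0,0,-0.162]
    - [1,0,0,20,0,0,0]
    - [1,0,0,20,0,0,0]
    - [1,0,0,0,0,0,0]
    - [1,0,0,0,0,0,0]
    - [1,0,0,0,0,0,0]

```text
clock: 11.4
tool_pos: [0.3875, -0.4093, 0.0604]
eef_rot: [1.0, 0.008, 0.0, 0.001]
contact_force: [-0.2, -0.4, -0.3]
opening: 1.002
```

```bash
python3 - <<'E'
from pl import *
st()
cv2.imwrite("pics/scene5.png",r.snapshot("scene")[:,:,::-1])
im=crop(cv2.imread("pics/scene5.png"),(380,270),(150,130),5)
draw(im,"scene",(.388,-.408,0),[(-33,33,-20,20,0,44)],5,np.array((380,270)),(0,0,255))
cv2.imwrite("pics/c5.png",im)
plan([(.388,-.408,.019,0,1,3)],step=45)
E
```

```text
t 11.4 p [ 0.3875 -0.4093  0.0604] yaw 0.0153 z [ 0.    -0.003 -1.   ] q [ 0.65  0.89  0.14  1.89 -0.29  0.38  1.02] F [-0.2 -0.4 -0.3] open 1.002
[[1,0.1,-0.5,13.8,0.001,-0,0.005],[1,0.2,-0.5,13.8,0.001,-0,0.005],[1,0.1,-0.5,13.9,0.001,-0,0.005],[1,0,0,0,0,0,0],[1,0,0,0,0,0,0],[1,0,0,0,0,0,0],[1,0,0,0,0,0,0],[1,0,0,0,0,0,0]]
```

View pics/c5.png

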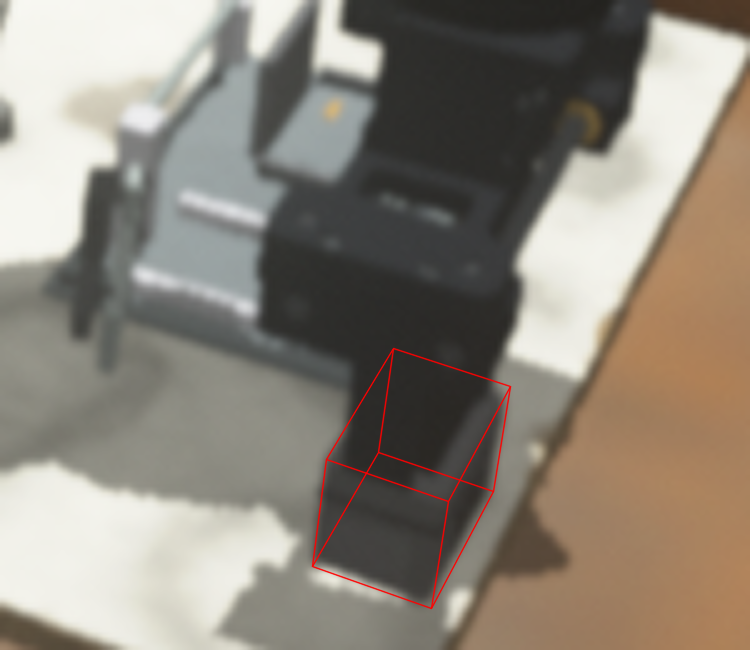

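Emit:
play_rows:
  increments:
    - [1,0,-0.5,14,0.001,0,0.005]
    - [1,0,-0.5,14,0.001,0,0.005]
    - [1,0,-0.5,14,0.001,0,0.005]
    - [0.6,0,0,0,0,0,0]
    - [0.6,0,0,0,0,0,0]
    - [0.6,0,0,0,0,0,0]
    - [0.6,0,0,0,0,0,0]
    - [0.6,0,0,0,0,0,0]

```text
clock: 12.45
tool_pos: [0.3877, -0.4078, 0.0156]
eef_rot: [1.0, -0.0, 0.0, -0.0]
contact_force: [0.1, 0.5, -2.3]
opening: 0.75
```

```bash
python3 - <<'E'
from pl import *
st()
print(np.load("bay.npy"))
E
```

```text
t 12.45 p [ 0.3877 -0.4078  0.0156] yaw -0.0005 z [ 0.  0. -1.] q [ 0.66  0.96  0.11  1.89 -0.31  0.3   1.03] F [ 0.1  0.5 -2.3] open 0.75
[ 0.48547116 -0.31803085  0.01768229]
```

```bash
python3 - <<'E'
from h import *
off=(422,258);wh=(70,52);k=11
base=crop(cv2.imread("pics/scene0.png"),off,wh,k)
im=base.copy()
CH=[(74,134,22,28,6,46),(74,134,-28,-22,6,46),(64,69,-22,22,6,14),(139,144,-22,22,6,14)]
draw(im,"scene",np.load("bay.npy"),CH,k,np.array(off),(0,255,0))
cv2.imwrite("pics/z5.png",im)
off=(405,196);wh=(40,42);k=14
im=crop(cv2.imread("pics/top0.png"),off,wh,k)
draw(im,"top",np.load("bay.npy"),CH,k,np.array(off),(0,255,0))
cv2.imwrite("pics/z6.png",im)
E
```

```text
(no output)
```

View pics/z5.png

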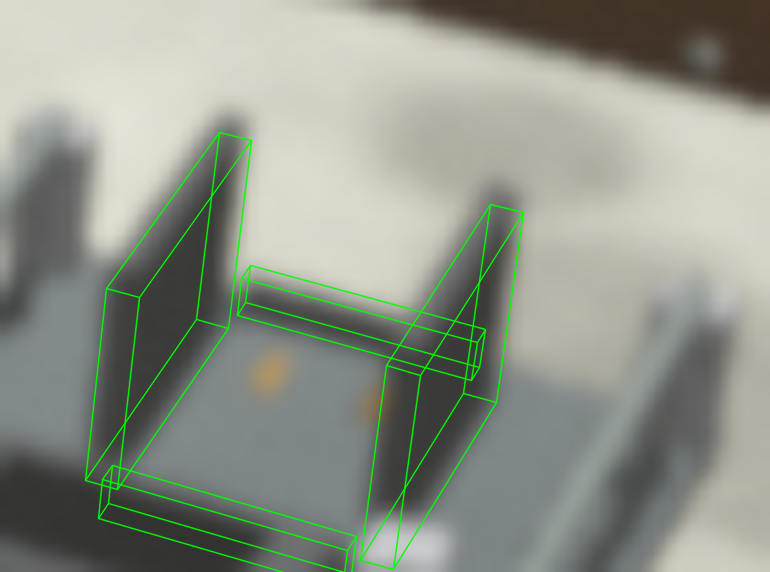

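View pics/z6.png

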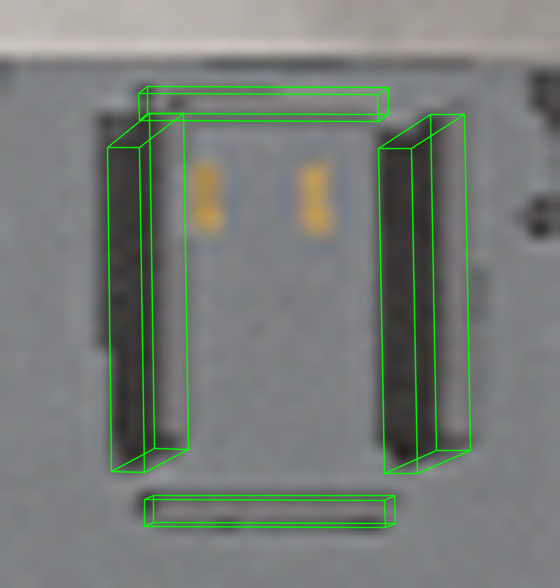

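```bash
python3 - <<'E'
from pl import *
plan([(.3877,-.4078,.14,0,.6),(.5895,-.3157,.14,.018,.6),(.5895,-.3157,.078,.018,.6)],step=45)
E
```

```text
[[0.6,0,-0,-41.5,-0,-0,-0],[0.6,0,-0,-41.4,-0,-0,-0],[0.6,0,-0.1,-41.5,-0,-0,-0.001],[0.6,40.4,-18.4,0,-0,-0,-0.004],[0.6,40.4,-18.2,0,-0,-0,-0.003],[0.6,40.5,-18.1,0.1,-0,-0,-0.004],[0.6,40.6,-18,0,-0,-0,-0.003],[0.6,40.6,-17.8,0.1,-0,-0,-0.004]]
[[0.6,0,0,31,-0,-0,0],[0.6,0,0,31,-0,-0,0],[0.6,0,0,0,0,0,0],[0.6,0,0,0,0,0,0],[0.6,0,0,0,0,0,0],[0.6,0,0,0,0,0,0],[0.6,0,0,0,0,0,0],[0.6,0,0,0,0,0,0]]
```

Emit:
play_rows:
  increments:
    - [0.6,0,0,-30,0,0,0]
    - [0.6,0,0,-45,0,0,0]
    - [0.6,0,0,-45,0,0,0]
    - [0.6,40.5,-18.5,0,0,0,-0.004]
    - [0.6,40.5,-18,0,0,0,-0.003]
    - [0.6,40.5,-18,0,0,0,-0.004]
    - [0.6,40.5,-18,0,0,0,-0.003]
    - [0.6,40.5,-18,0,0,0,-0.004]

```text
clock: 13.45
tool_pos: [0.5903, -0.3176, 0.1409]
eef_rot: [1.0, 0.004, -0.001, 0.001]
contact_force: [-0.3, 0.0, -1.4]
opening: 0.752
```

```bash
python3 - <<'E'
from pl import *
st()
plan([(.5895,-.3157,.13,.018,.6),(.5895,-.3157,.078,.018,.6,4)],step=45)
E
```

```text
t 13.45 p [ 0.5903 -0.3176  0.1409] yaw 0.0079 z [-0.002 -0.001 -1.   ] q [ 0.28  0.88  0.28  1.51 -0.31  0.79  0.69] F [-0.3  0.  -1.4] open 0.752
[[0.6,-0.7,-1.9,10.9,0.001,0.002,-0.01],[0.6,-0,-0,13,0,-0,-0],[0.6,-0,-0,13,0,-0,-0],[0.6,-0,-0,13,0,-0,-0],[0.6,-0,-0,13,0,-0,-0],[0.6,0,0,0,0,0,0],[0.6,0,0,0,0,0,0],[0.6,0,0,0,0,0,0]]
```

Emit:
play_rows:
  increments:
    - [0.6,-0.7,-2,11,0.001,0.002,-0.01]
    - [0.6,0,0,13,0,0,0]
    - [0.6,0,0,13,0,0,0]
    - [0.6,0,0,13,0,0,0]
    - [0.6,0,0,13,0,0,0]
    - [0.6,0,0,0,0,0,0]
    - [0.6,0,0,0,0,0,0]
    - [0.6,0,0,0,0,0,0]

```text
clock: 14.45
tool_pos: [0.5896, -0.3143, 0.0733]
eef_rot: [1.0, 0.01, -0.0, -0.001]
contact_force: [-0.8, -0.0, -0.8]
opening: 0.745
```

```bash
cat > look.py <<'E'
from pl import *
tag=sys.argv[1];st()
s=r.get_state();m=R.from_quat(s["eef_rot"]).as_matrix();yaw=np.arctan2(m[1,0],m[0,0])
for n,off,wh,k in(("scene",(405,230),(85,70),9),("top",(385,190),(80,80),7)):
    cv2.imwrite(f"pics/{n}{tag}.png",r.snapshot(n)[:,:,::-1])
    for w in(0,1):
        im=crop(cv2.imread(f"pics/{n}{tag}.png"),off,wh,k)
        if w:
            draw(im,n,np.load("bay.npy"),BAY[5:],k,np.array(off),(0,255,0))
            b=1e3*(s["tool_pos"][2])-15.6
            draw(im,n,(*s["tool_pos"][:2],yaw),[(-33,33,-20,20,b,b+44)],k,np.array(off),(0,0,255))
        cv2.imwrite(f"pics/k_{n}{tag}_{w}.png",im)
E
python3 look.py 6
```

```text
t 14.45 p [ 0.5896 -0.3143  0.0733] yaw 0.0194 z [-0.001  0.001 -1.   ] q [ 0.3   0.97  0.24  1.55 -0.33  0.66  0.72] F [-0.8 -0.  -0.8] open 0.745
```

View pics/k_scene6_0.png

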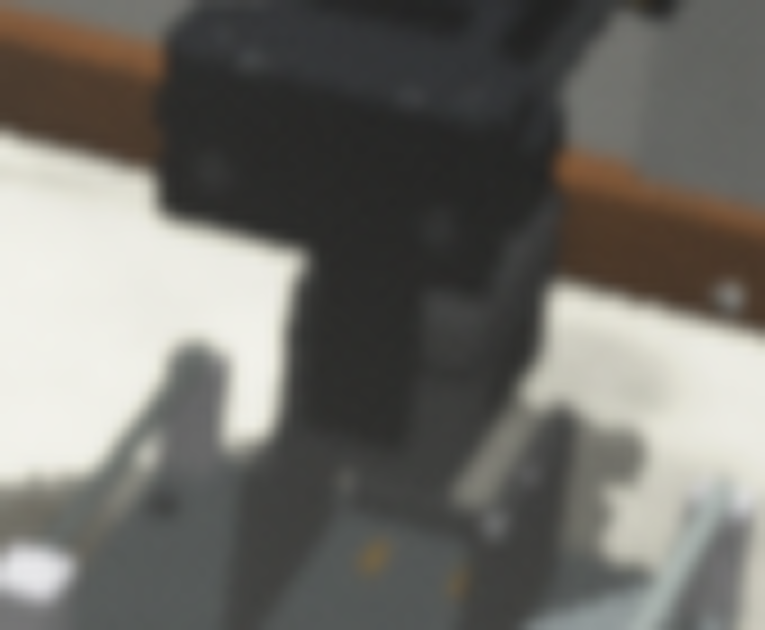

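View pics/k_scene6_1.png

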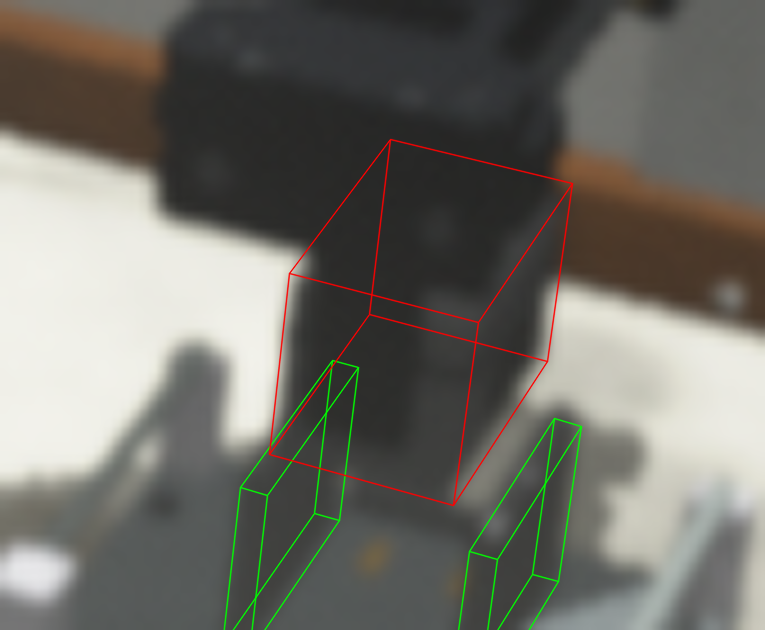

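View pics/k_top6_1.png

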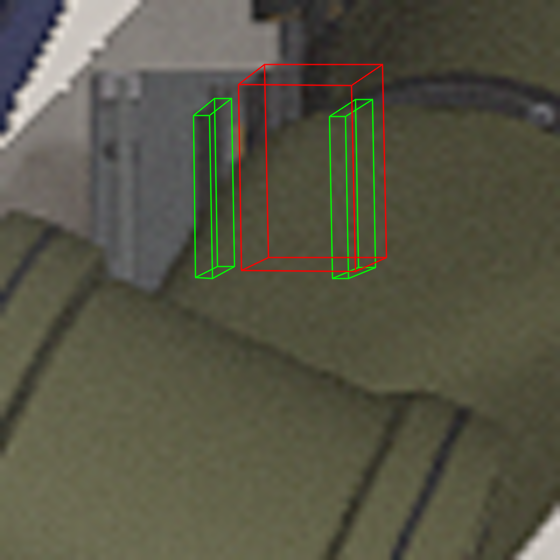

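Emit:
play_rows:
  increments:
    - [0.6,0,1.2,5,0,0,0]
    - [0.6,0,0,4,0,0,0]
    - [0.6,0,0,4,0,0,0]
    - [0.6,0,0,3,0,0,0]
    - [0.6,0,0,3,0,0,0]
    - [0.6,0,0,3,0,0,0]
    - [0.6,0,0,2,0,0,0]
    - [0.6,0,0,0,0,0,0]

```text
clock: 15.55
tool_pos: [0.5901, -0.3154, 0.048]
eef_rot: [1.0, 0.01, 0.0, -0.0]
contact_force: [-0.1, 0.5, -1.9]
opening: 0.748
```

```bash
python3 look.py 7; python3 -c "
from plant import r
print(r.get_state()['moment'])"
```

```text
t 15.55 p [ 0.5901 -0.3154  0.048 ] yaw 0.02 z [ 0.     0.001 -1.   ] q [ 0.3   1.01  0.23  1.55 -0.34  0.62  0.73] F [-0.1  0.5 -1.9] open 0.748
[-0.05832052  0.03983475 -0.02159221]
```

View pics/k_scene7_0.png

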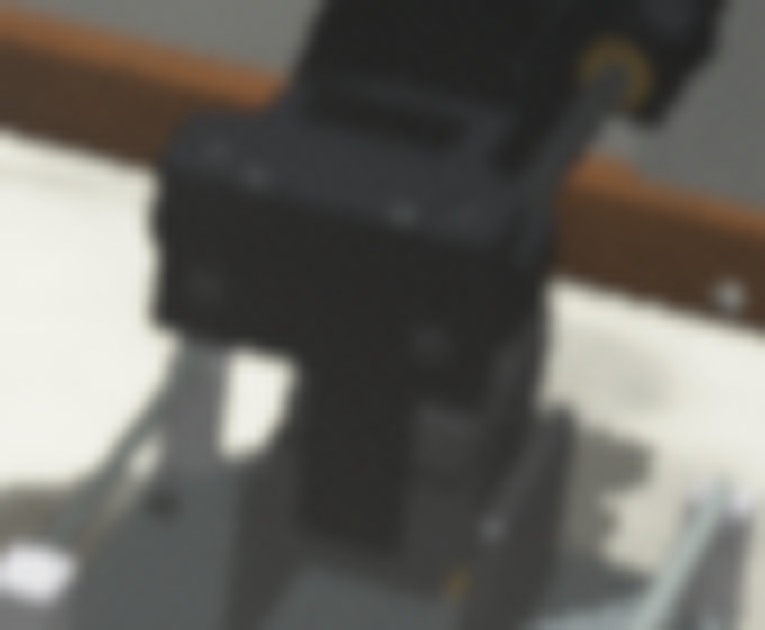

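Emit:
play_rows:
  increments:
    - [0.6,0,0,4,0,0,0]
    - [0.6,0,0,4,0,0,0]
    - [0.6,0,0,4,0,0,0]
    - [0.6,0,0,3,0,0,0]
    - [0.6,0,0,3,0,0,0]
    - [0.6,0,0,2,0,0,0]
    - [0.6,0,0,2,0,0,0]
    - [0.6,0,0,1,0,0,0]

```text
clock: 16.65
tool_pos: [0.5904, -0.3156, 0.0237]
eef_rot: [1.0, 0.01, 0.0, -0.0]
contact_force: [-1.0, 1.0, -1.4]
opening: 0.747
```

```bash
python3 -c "
from pl import *
st()
print(r.get_state()['moment'])"
```

```text
t 16.65 p [ 0.5904 -0.3156  0.0237] yaw 0.02 z [ 0.001  0.001 -1.   ] q [ 0.31  1.04  0.22  1.55 -0.35  0.59  0.73] F [-1.   1.  -1.4] open 0.747
[-0.09563407  0.07930698  0.0186378 ]
```

Emit:
play_rows:
  increments:
    - [0.6,0,0,1,0,0,0]
    - [0.6,0,0,0.7,0,0,0]
    - [0.6,0,0,0.6,0,0,0]
    - [0.6,0,0,0.5,0,0,0]
    - [0.6,0,0,0.5,0,0,0]
    - [0.6,0,0,0.3,0,0,0]
    - [0.6,0,0,0,0,0,0]
    - [0.6,0,0,0,0,0,0]

```text
clock: 17.65
tool_pos: [0.5905, -0.3157, 0.0214]
eef_rot: [1.0, 0.01, 0.001, -0.0]
contact_force: [-0.0, 1.6, 2.2]
opening: 0.748
```

```bash
python3 -c "
from pl import *
st()
print(r.get_state()['moment'])"
```

```text
t 17.65 p [ 0.5905 -0.3157  0.0214] yaw 0.0199 z [ 0.001  0.    -1.   ] q [ 0.31  1.04  0.22  1.55 -0.35  0.58  0.73] F [-0.   1.6  2.2] open 0.748
[0.07838864 0.31804431 0.00366496]
```

Emit:
play_rows:
  increments:
    - [0.8,0,0,0,0,0,0]
    - [0.9,0,0,0,0,0,0]
    - [1,0,0,0,0,0,0]
    - [1,0,0,0,0,0,0]
    - [1,0,0,-20,0,0,0]
    - [1,0,0,-40,0,0,0]
    - [1,0,0,-50,0,0,0]
    - [1,0,0,-50,0,0,0]

```text
clock: 18.65
tool_pos: [0.589, -0.3151, 0.1851]
eef_rot: [1.0, 0.01, -0.001, -0.001]
contact_force: [1.3, -0.4, -0.1]
opening: 0.998
```

```bash
python3 -c "
from pl import *
st()
for n in('scene','top'): cv2.imwrite(f'pics/{n}8.png',r.snapshot(n)[:,:,::-1])
cv2.imwrite('pics/c8.png',crop(cv2.imread('pics/scene8.png'),(370,240),(130,120),5))
cv2.imwrite('pics/c8t.png',crop(cv2.imread('pics/top8.png'),(385,190),(100,110),5))
"
```

```text
t 18.65 p [ 0.589  -0.3151  0.1851] yaw 0.0194 z [-0.002  0.002 -1.   ] q [ 0.27  0.83  0.3   1.49 -0.29  0.87  0.69] F [ 1.3 -0.4 -0.1] open 0.998
```

View pics/c8.png

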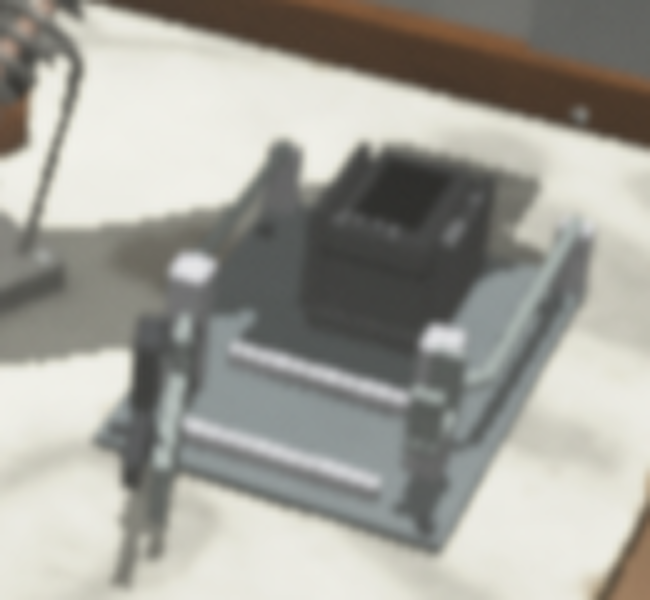

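View pics/c8t.png

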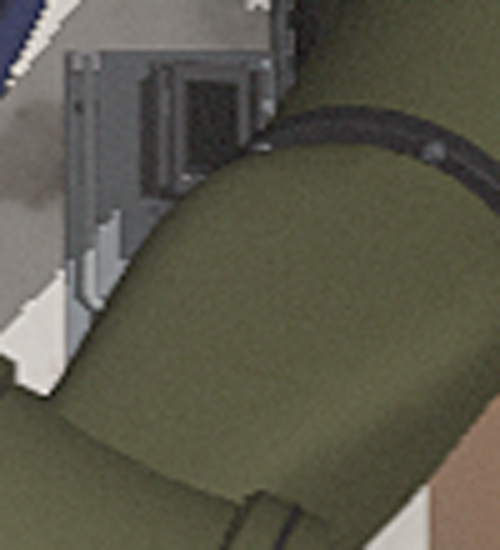

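```bash
cat > gate.py <<'E'
from h import *
def gbox(bx,th,la):
    # local frame: a along leaf from hinge, o outward, z
    out=[]
    def L(a,o,z,bar):
        if bar:
            da,dz=a-21,z-50;a=21+da*np.cos(la)-dz*np.sin(la);z=50+da*np.sin(la)+dz*np.cos(la)
        u=(-np.sin(th),-np.cos(th));n=(-np.cos(th),np.sin(th))
        return [(-12+a*u[0]+o*n[0])/1e3,(43+a*u[1]+o*n[1])/1e3,z/1e3]
    for (a0,a1,o0,o1,z0,z1,bar) in[(0,83,-3,3,17,42,0),(21,103,5,12,44,56,1),(53,73,3.5,13.5,55,83,1)]:
        out.append(tf(bx,[L(a,o,z,bar) for a in(a0,a1) for o in(o0,o1) for z in(z0,z1)]))
    return out
E=[(i,j) for i in range(8) for j in range(i+1,8) if bin(i^j).count("1")==1]
def gdraw(im,n,bx,th,la,k,off):
    for P,c in zip(gbox(bx,th,la),[(0,255,0),(0,0,255),(255,0,0)]):
        u=(proj(n,P)-off+.5)*k-.5
        for i,j in E: cv2.line(im,tuple(int(round(v)) for v in u[i]),tuple(int(round(v)) for v in u[j]),c,1,cv2.LINE_AA)
E
python3 - <<'E'
from gate import *
bx=np.load("bay.npy")
for n,off,wh,k,src in(("top",(397,250),(32,60),8,"top0"),("scene",(380,290),(50,80),6,"scene8")):
    t=[crop(cv2.imread(f"pics/{src}.png"),off,wh,k)]
    for th in(1.3,1.5):
        im=t[0].copy();gdraw(im,n,bx,th,0,k,np.array(off));t.append(im)
    cv2.imwrite(f"pics/g_{n}.png",np.hstack(t))
E
```

```text
(no output)
```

View pics/g_top.png

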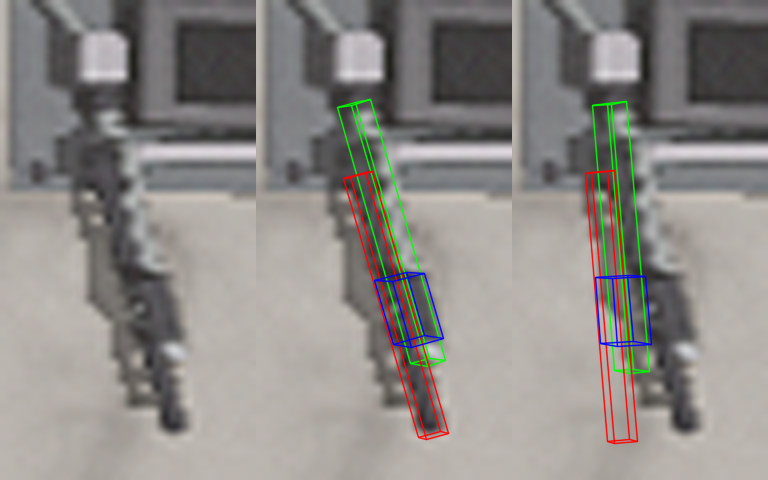

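View pics/g_scene.png

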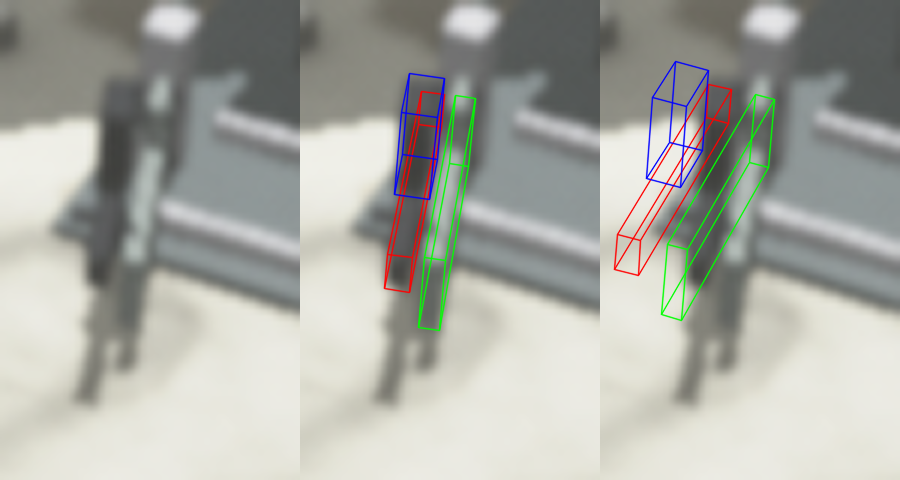

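```bash
cat >> gate.py <<'E'
def tab(th,la,bx=None,da=0,do=0):
    bx=np.load("bay.npy") if bx is None else bx
    rr,ph=np.hypot(42,19),np.arctan2(19,42)
    a=21+rr*np.cos(ph+la)+da;z=50+rr*np.sin(ph+la);o=8.5+do
    u=(-np.sin(th),-np.cos(th));n=(-np.cos(th),np.sin(th))
    P=tf(bx,[(-12+a*u[0]+o*n[0])/1e3,(43+a*u[1]+o*n[1])/1e3,z/1e3])[0]
    return P,bx[2]-th
E
python3 - <<'E'
from pl import *
from gate import tab
P,y=tab(1.29,0);print(P,y)
plan([(P[0],P[1],.16,y,.5),(P[0],P[1],.10,y,.5)],step=45)
E
```

```text
[ 0.40999872 -0.28565176  0.069     ] -1.2723177099407432
[[0.5,-22.8,-4.5,3.6,-0,-0.001,0.161],[0.5,-23.2,-0.8,3.6,-0,-0.001,0.162],[0.5,-23,3,3.6,-0,-0.001,0.161],[0.5,-22.2,6.6,3.6,-0,-0.001,0.162],[0.5,-20.8,10.1,3.7,-0.001,-0.001,0.161],[0.5,-18.9,13.3,3.7,-0,-0.001,0.162],[0.5,-16.6,16.2,3.7,-0.001,-0.002,0.161],[0.5,-13.7,18.7,3.8,-0,-0.001,0.162]]
[[0.5,0,0,30,-0,-0,-0],[0.5,0,0,30,-0,-0,-0],[0.5,0,0,0,0,0,0],[0.5,0,0,0,0,0,0],[0.5,0,0,0,0,0,0],[0.5,0,0,0,0,0,0],[0.5,0,0,0,0,0,0],[0.5,0,0,0,0,0,0]]
```

Emit:
play_rows:
  increments:
    - [0.5,-23,-4.5,3.5,0,-0.001,0.161]
    - [0.5,-23,-1,3.5,0,-0.001,0.161]
    - [0.5,-23,3,3.5,0,-0.001,0.161]
    - [0.5,-22,6.5,3.5,0,-0.001,0.161]
    - [0.5,-21,10,3.5,0,-0.001,0.161]
    - [0.5,-19,13.5,3.5,0,-0.001,0.161]
    - [0.5,-16.5,16,3.5,0,-0.001,0.161]
    - [0.5,-13.5,18.5,3.5,0,-0.001,0.161]

```text
clock: 19.75
tool_pos: [0.4092, -0.2817, 0.1674]
eef_rot: [0.793, -0.609, 0.007, -0.004]
contact_force: [-0.1, -1.4, 0.4]
opening: 0.499
```

```bash
cat > lk.py <<'E'
from pl import *
from gate import gdraw
tag=sys.argv[1];th=float(sys.argv[2]);la=float(sys.argv[3]);st()
s=r.get_state();bx=np.load("bay.npy")
for n,off,wh,k in(("scene",(370,230),(120,120),5),("top",(385,230),(80,90),6)):
    cv2.imwrite(f"pics/{n}{tag}.png",r.snapshot(n)[:,:,::-1])
    im=crop(cv2.imread(f"pics/{n}{tag}.png"),off,wh,k);cv2.imwrite(f"pics/k_{n}{tag}_0.png",im.copy())
    gdraw(im,n,bx,th,la,k,np.array(off))
    u=(proj(n,s["tool_pos"])[0]-off)*k;cv2.circle(im,tuple(int(v) for v in u),3,(0,255,255),-1)
    cv2.imwrite(f"pics/k_{n}{tag}_1.png",im)
E
python3 lk.py 9 1.29 0; python3 - <<'E'
from pl import *
from gate import tab
P,y=tab(1.29,0)
plan([(P[0],P[1],.10,y,.5),(P[0],P[1],.061,y,.5,4)],step=45)
E
```

```text
t 19.75 p [ 0.4092 -0.2817  0.1674] yaw -1.3095 z [ 0.017 -0.003 -1.   ] q [ 0.18  0.71  0.57  2.06 -0.73  0.57 -0.04] F [-0.1 -1.4  0.4] open 0.499
[[0.5,2.4,-0.4,33.6,-0.006,-0.002,-0.018],[0.5,2.4,-0.5,33.5,-0.007,-0.003,-0.017],[0.5,-0,0,9.8,0,0,-0],[0.5,-0,0,9.7,0,0,-0],[0.5,-0,0,9.8,0,0,-0],[0.5,-0,0,9.7,0,0,-0],[0.5,0,0,0,0,0,0],[0.5,0,0,0,0,0,0]]
```

View pics/k_scene9_1.png

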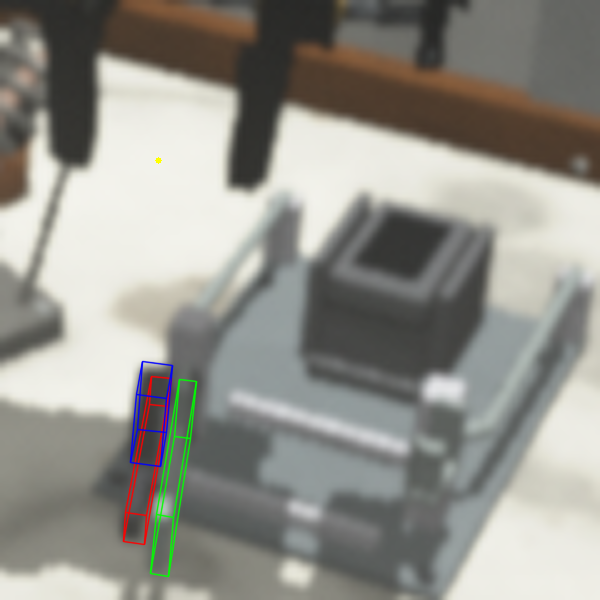

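View pics/k_top9_1.png

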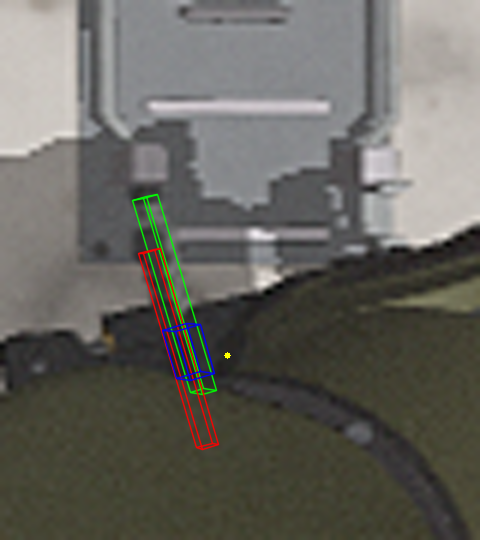

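Emit:
play_rows:
  increments:
    - [0.5,2.5,-0.5,33.5,-0.006,-0.002,-0.018]
    - [0.5,2.5,-0.5,33.5,-0.006,-0.002,-0.018]
    - [0.5,0,0,12,0,0,0]
    - [0.5,0,0,12,0,0,0]
    - [0.5,0,0,9,0,0,0]
    - [0.5,0,0,6,0,0,0]
    - [0.5,0,0,0,0,0,0]
    - [0.5,0,0,0,0,0,0]

```text
clock: 20.85
tool_pos: [0.4185, -0.2886, 0.0619]
eef_rot: [0.809, -0.588, 0.007, -0.002]
contact_force: [0.3, -0.0, -0.0]
opening: 0.501
```

```bash
python3 lk.py 10 1.29 0; python3 - <<'E'
from pl import *
from gate import tab
P,y=tab(1.29,0);print(P,y)
plan([(P[0],P[1],.061,y,.5)],step=45)
E
```

```text
t 20.85 p [ 0.4185 -0.2886  0.0619] yaw -1.2561 z [ 0.014 -0.006 -1.   ] q [ 0.33  0.87  0.32  2.07 -0.88  0.32  0.13] F [ 0.3 -0.  -0. ] open 0.501
[ 0.40999872 -0.28565176  0.069     ] -1.2723177099407432
[[0.5,-5.5,7.2,0.8,-0.011,-0.01,0.016],[0.5,0,0,0,0,0,0],[0.5,0,0,0,0,0,0],[0.5,0,0,0,0,0,0],[0.5,0,0,0,0,0,0],[0.5,0,0,0,0,0,0],[0.5,0,0,0,0,0,0],[0.5,0,0,0,0,0,0]]
```

View pics/k_scene10_0.png

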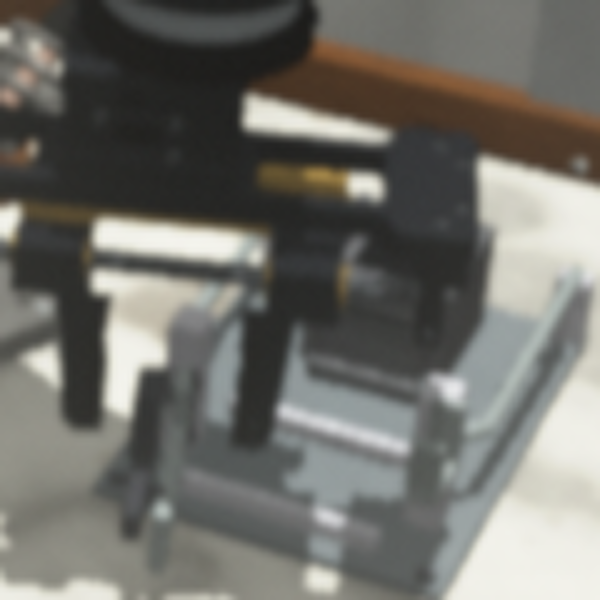

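Emit:
play_rows:
  increments:
    - [0.5,-5.5,7,1,-0.011,-0.01,0.016]
    - [0.5,0,0,0,0,0,0]
    - [0.25,0,0,0,0,0,0]
    - [0,0,0,0,0,0,0]
    - [0,0,0,0,0,0,0]
    - [0,0,0,0,0,0,0]
    - [0,0,0,0,0,0,0]
    - [0,0,0,0,0,0,0]
  grip_force: 12

```text
clock: 21.95
tool_pos: [0.4097, -0.2853, 0.0611]
eef_rot: [0.804, -0.594, -0.0, -0.0]
contact_force: [0.4, 0.9, -0.1]
opening: 0.109
```

```bash
python3 lk.py 11 1.29 0
```

```text
t 21.95 p [ 0.4097 -0.2853  0.0611] yaw -1.2729 z [-0.  0. -1.] q [ 0.32  0.88  0.33  2.08 -0.88  0.32  0.12] F [ 0.4  0.9 -0.1] open 0.109
```

View pics/k_scene11_1.png

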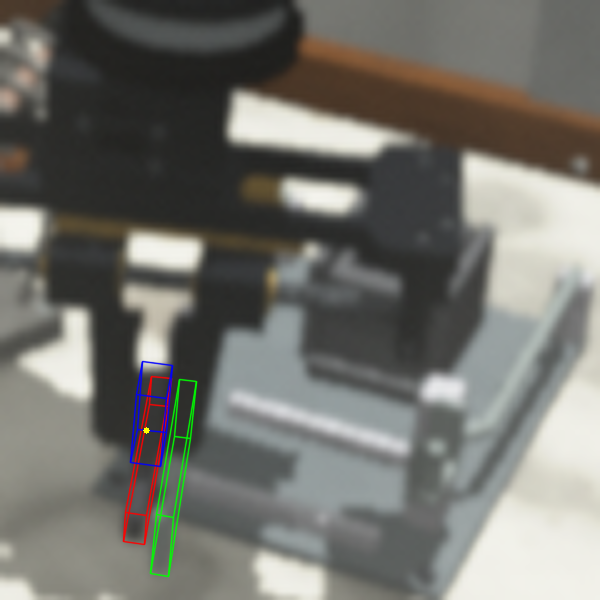

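```bash
cat > gp.py <<'E'
from pl import *
from gate import tab
def gplan(seq,hand=0,dz=-.008):
    plan([(*(tab(t,l)[0]+[0,0,dz]),tab(t,l)[1],hand) for t,l in seq],step=45)
E
python3 - <<'E'
from gp import *
gplan([(1.29,.07),(1.29,.14),(1.29,.21),(1.29,.28),(1.29,.35),(1.29,.42)])
E
```

```text
[[0,0.4,-1.6,-2.8,0,0.001,-0],[0,-0,-1.7,-2.8,0,-0,-0],[0,-0,-1.8,-2.6,0,-0,-0],[0,-0,-2,-2.6,0,-0,-0],[0,-0,-2.2,-2.3,0,-0,-0],[0,-0,-2.3,-2.3,0,-0,-0],[0,0,0,0,0,0,0],[0,0,0,0,0,0,0]]
```

Emit:
play_rows:
  increments:
    - [0,0,-1.6,-2.8,0,0,0]
    - [0,0,-1.7,-2.8,0,0,0]
    - [0,0,-1.8,-2.6,0,0,0]
    - [0,0,-2,-2.6,0,0,0]
    - [0,0,-2.2,-2.3,0,0,0]
    - [0,0,-2.3,-2.3,0,0,0]
    - [0,0,0,0,0,0,0]
    - [0,0,0,0,0,0,0]

```text
clock: 23.05
tool_pos: [0.4206, -0.2818, 0.077]
eef_rot: [0.804, -0.595, -0.001, 0.001]
contact_force: [-0.4, -0.6, -2.2]
opening: 0.113
```

```bash
python3 lk.py 12 1.29 0.4; python3 - <<'E'
from gp import *
print(tab(1.29,.42))
gplan([(1.29-.08*i,.42) for i in range(1,9)])
E
```

```text
t 23.05 p [ 0.4206 -0.2818  0.077 ] yaw -1.2733 z [-0.002 -0.    -1.   ] q [ 0.27  0.86  0.39  2.06 -0.85  0.39  0.07] F [-0.4 -0.6 -2.2] open 0.113
(array([ 0.42089248, -0.28230007,  0.08447463]), np.float64(-1.2723177099407432))
[[0,4.7,0.3,0.5,0.002,0.001,-0.081],[0,4.2,0.5,-0,0,-0,-0.08],[0,4.1,0.5,-0,0,0,-0.08],[0,4.2,0.5,-0,0,0,-0.08],[0,4.1,0.5,-0,0,0,-0.08],[0,4.2,0.5,-0,0,0,-0.08],[0,4.1,0.5,-0,0,0,-0.08],[0,4.2,0.6,-0,0,0,-0.08]]
```

View pics/k_scene12_1.png

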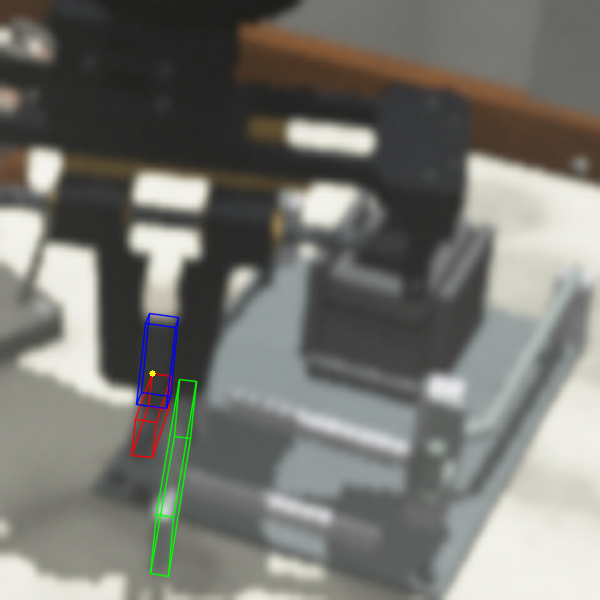

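View pics/k_scene12_0.png

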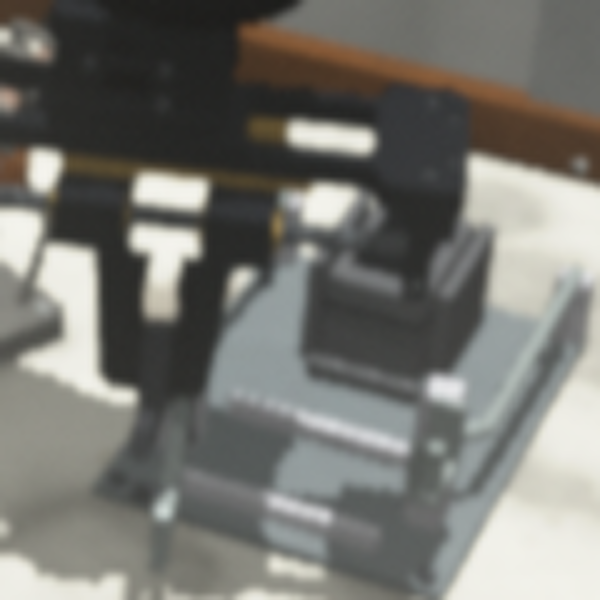

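Emit:
play_rows:
  increments:
    - [0,4.7,0.3,0,0.001,0.001,-0.08]
    - [0,4.2,0.5,0,0,0,-0.08]
    - [0,4.2,0.5,0,0,0,-0.08]
    - [0,4.2,0.5,0,0,0,-0.08]
    - [0,4.2,0.5,0,0,0,-0.08]
    - [0,4.2,0.5,0,0,0,-0.08]
    - [0,4.2,0.5,0,0,0,-0.08]
    - [0,4.2,0.5,0,0,0,-0.08]

```text
clock: 24.15
tool_pos: [0.436, -0.3129, 0.0769]
eef_rot: [0.953, -0.302, -0.0, 0.0]
contact_force: [-0.1, -1.7, -3.1]
opening: 0.108
```

```bash
python3 lk.py 13 0.65 0.42; python3 - <<'E'
from gp import *
print(tab(.65,.42))
gplan([(.6-.075*i,.42) for i in range(1,9)])
E
```

```text
t 24.15 p [ 0.436  -0.3129  0.0769] yaw -0.6142 z [-0.001  0.    -1.   ] q [ 0.37  0.86  0.28  1.97 -0.57  0.39  0.47] F [-0.1 -1.7 -3.1] open 0.108
(array([ 0.43535835, -0.31185161,  0.08447463]), np.float64(-0.6323177099407431))
[[0,5.3,0.2,0.4,0,0.001,-0.109],[0,3.9,0.5,0,0,0,-0.075],[0,3.9,0.5,0,0,0,-0.075],[0,3.9,0.5,0,0,0,-0.075],[0,3.9,0.5,0,0,0,-0.075],[0,3.9,0.5,0,0,0,-0.075],[0,3.9,0.5,0,0,0,-0.075],[0,3.9,0.5,0,0,0,-0.075]]
```

View pics/k_scene13_1.png

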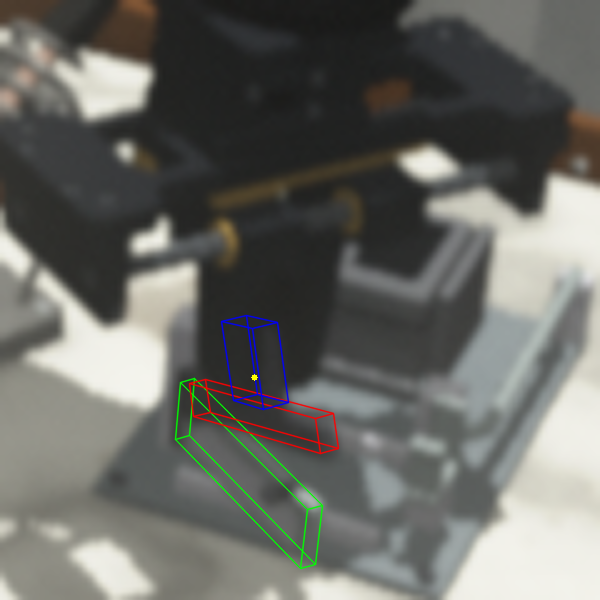

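View pics/k_scene13_0.png

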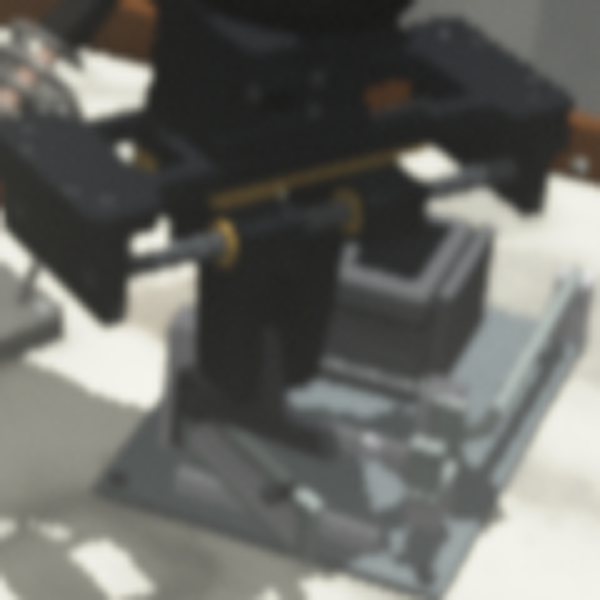

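Emit:
play_rows:
  increments:
    - [0,5,0.2,0,0,0,-0.095]
    - [0,4,0.5,0,0,0,-0.08]
    - [0,4,0.5,0,0,0,-0.075]
    - [0,4,0.5,0,0,0,-0.075]
    - [0,4,0.5,0,0,0,-0.075]
    - [0,4,0.5,0,0,0,-0.075]
    - [0,4,0.5,0,0,0,-0.075]
    - [0,0,0,0,0,0,0]

```text
clock: 25.25
tool_pos: [0.4616, -0.3269, 0.0769]
eef_rot: [0.999, -0.033, -0.0, 0.0]
contact_force: [0.1, -1.2, -1.8]
opening: 0.118
```

```bash
python3 lk.py 14 0.08 0.42; python3 - <<'E'
from gp import *
print(tab(0,.42))
gplan([(0,.42)])
E
```

```text
t 25.25 p [ 0.4616 -0.3269  0.0769] yaw -0.0653 z [-0.001 -0.    -1.   ] q [ 0.43  0.86  0.18  1.88 -0.33  0.43  0.79] F [ 0.1 -1.2 -1.8] open 0.118
(array([ 0.46512646, -0.32699426,  0.08447463]), np.float64(0.01768229005925688))
[[0,3.5,-0.1,0.5,0,0,-0.083],[0,0,0,0,0,0,0],[0,0,0,0,0,0,0],[0,0,0,0,0,0,0],[0,0,0,0,0,0,0],[0,0,0,0,0,0,0],[0,0,0,0,0,0,0],[0,0,0,0,0,0,0]]
```

View pics/k_scene14_1.png

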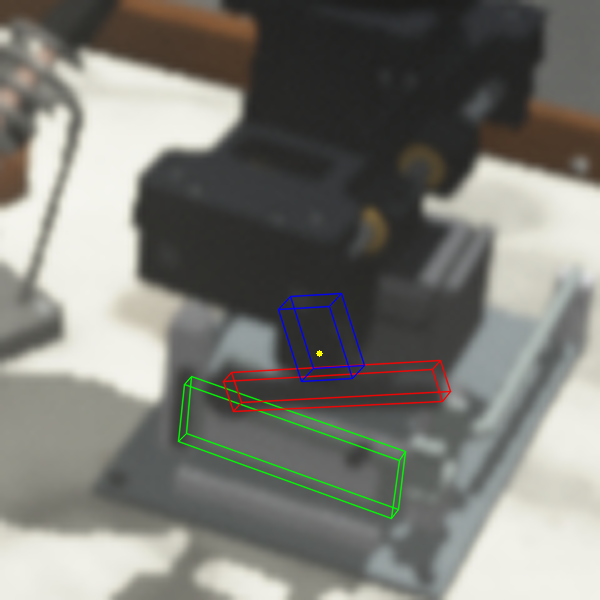

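View pics/k_scene14_0.png

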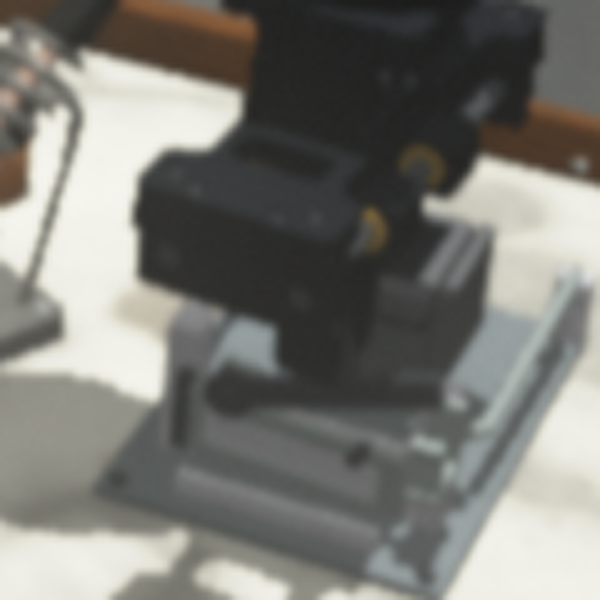

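Emit:
play_rows:
  increments:
    - [0,1.5,0,0,0,0,-0.03]
    - [0,1,0,0,0,0,-0.03]
    - [0,1,0,0,0,0,-0.025]
    - [0,0.7,0,0,0,0,0]
    - [0,0.5,0,0,0,0,0]
    - [0,0.5,0,0,0,0,0]
    - [0,0,0,0,0,0,0]
    - [0,0,0,0,0,0,0]

```text
clock: 26.35
tool_pos: [0.4663, -0.3277, 0.077]
eef_rot: [1.0, 0.011, -0.001, 0.001]
contact_force: [-0.7, -1.2, -2.3]
opening: 0.112
```

```bash
python3 lk.py 15 0.0 0.42; python3 - <<'E'
from gp import *
gplan([(0,.35),(0,.28),(0,.21),(0,.14),(0,.07),(0,0),(0,-.02)])
E
```

```text
t 26.35 p [ 0.4663 -0.3277  0.077 ] yaw 0.0219 z [-0.001 -0.001 -1.   ] q [ 0.44  0.87  0.16  1.86 -0.3   0.44  0.83] F [-0.7 -1.2 -2.3] open 0.112
[[0,-1.2,1.6,2.7,0.001,0.001,0.004],[0,0,2.2,2.4,0,0,0],[0,0,2,2.5,0,0,0],[0,0,1.8,2.7,0,0,0],[0,0,1.6,2.8,0,0,0],[0,0,1.5,2.9,0,0,0],[0,0,0.3,0.8,0,0,0],[0,0,0,0,0,0,0]]
```

View pics/k_scene15_0.png

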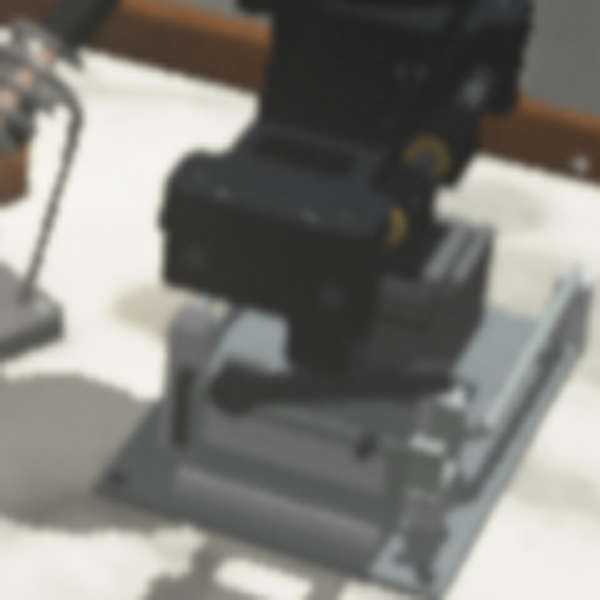

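View pics/k_scene15_1.png

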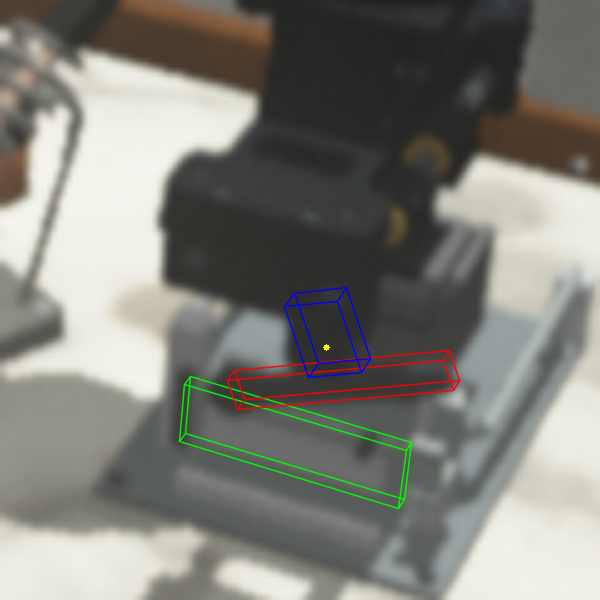

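Emit:
play_rows:
  increments:
    - [0,0.8,0,0,0,0,0]
    - [0,0.8,0,0,0,0,0]
    - [0,0.8,0,0,0,0,0]
    - [0,0.6,0,0,0,0,0]
    - [0,0.6,0,0,0,0,0]
    - [0,0,0,0,0,0,0]
    - [0,0,0,0,0,0,0]
    - [0,0,0,0,0,0,0]

```text
clock: 27.45
tool_pos: [0.4665, -0.3278, 0.0769]
eef_rot: [1.0, 0.01, -0.004, -0.0]
contact_force: [-4.0, -0.5, -0.3]
opening: 0.111
```

```bash
python3 -c "
from pl import *
st();print(r.get_state()['moment'])"; python3 - <<'E'
from gp import *
gplan([(0,.35),(0,.28),(0,.21),(0,.14),(0,.07),(0,0),(0,-.02)])
E
```

```text
t 27.45 p [ 0.4665 -0.3278  0.0769] yaw 0.0204 z [-0.007 -0.    -1.   ] q [ 0.43  0.87  0.17  1.86 -0.29  0.45  0.83] F [-4.  -0.5 -0.3] open 0.111
[-0.34119339  0.61793729  0.01190533]
[[0,-1.3,1.5,2.6,-0,0.007,0.003],[0,-0,2.2,2.4,-0,0,-0],[0,-0,2,2.5,-0,0,-0],[0,-0,1.8,2.7,-0,0,-0],[0,-0,1.7,2.8,-0,0,-0],[0,-0,1.4,2.9,-0,0,-0],[0,-0,0.4,0.8,-0,0,-0],[0,0,0,0,0,0,0]]
```

Emit:
play_rows:
  increments:
    - [0,0,1.6,2.6,0,0.003,0]
    - [0,0,2.2,2.4,0,0,0]
    - [0,0,2,2.5,0,0,0]
    - [0,0,1.8,2.7,0,0,0]
    - [0,0,1.7,2.8,0,0,0]
    - [0,0,1.4,2.9,0,0,0]
    - [0,0,0.4,1,0,0,0]
    - [0,0,0,0,0,0,0]

```text
clock: 28.45
tool_pos: [0.4667, -0.3384, 0.0609]
eef_rot: [1.0, 0.01, -0.002, -0.001]
contact_force: [-3.7, 0.7, 4.3]
opening: 0.111
```

```bash
python3 lk.py 16 0.0 0.
```

```text
t 28.45 p [ 0.4667 -0.3384  0.0609] yaw 0.0206 z [-0.003  0.003 -1.   ] q [ 0.46  0.9   0.15  1.84 -0.3   0.43  0.85] F [-3.7  0.7  4.3] open 0.111
```

View pics/k_scene16_0.png

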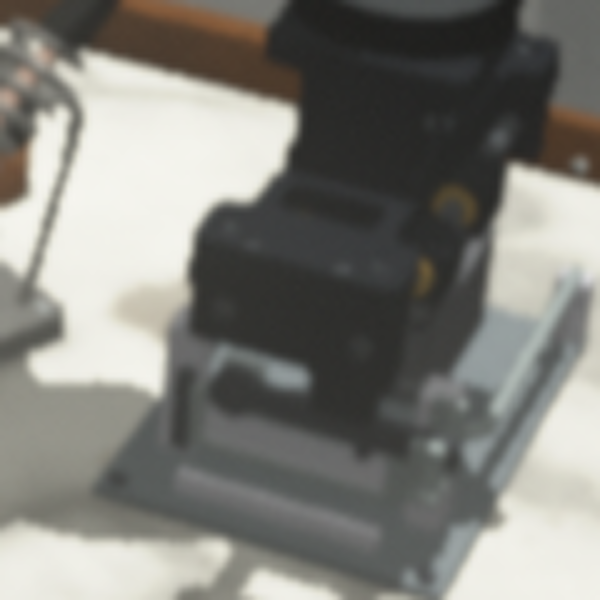

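View pics/k_scene16_1.png

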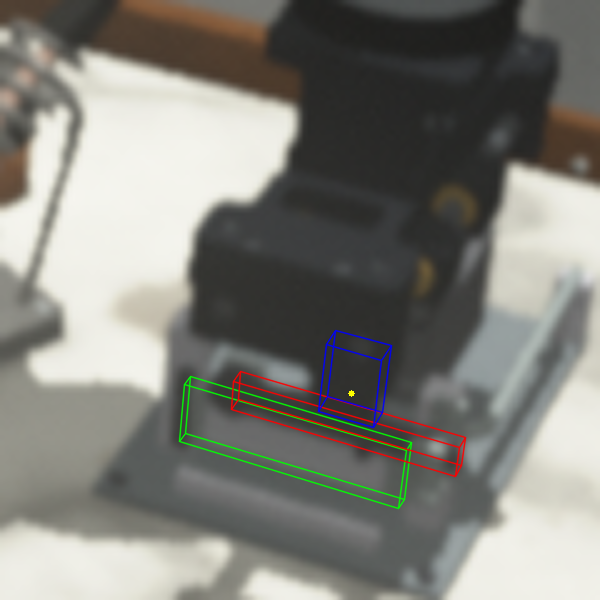

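Emit:
play_rows:
  increments:
    - [0.15,-0.5,0,0,0,0,0]
    - [0.25,0,0,0,0,0,0]
    - [0.4,0,0,0,0,0,0]
    - [0.4,0,0,0,0,0,0]
    - [0.4,0,0,-15,0,0,0]
    - [0.4,0,0,-40,0,0,0]
    - [0.4,0,0,-60,0,0,0]
    - [0.4,0,0,-60,0,0,0]

```text
clock: 29.55
tool_pos: [0.4685, -0.3366, 0.2385]
eef_rot: [1.0, 0.011, -0.002, -0.003]
contact_force: [0.6, -0.7, 0.2]
opening: 0.4
```

```bash
python3 lk.py 17 0.0 0.
```

```text
t 29.55 p [ 0.4685 -0.3366  0.2385] yaw 0.0227 z [-0.003  0.006 -1.   ] q [ 0.39  0.64  0.27  1.72 -0.23  0.81  0.79] F [ 0.6 -0.7  0.2] open 0.4
```

View pics/k_scene17_0.png

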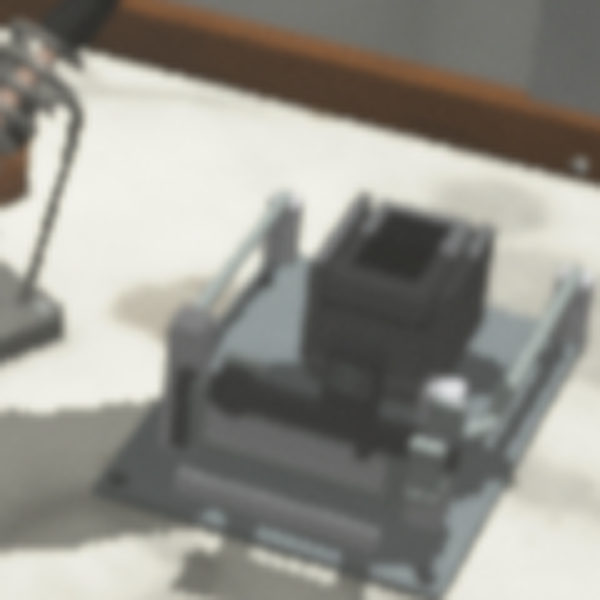

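View pics/k_scene17_1.png

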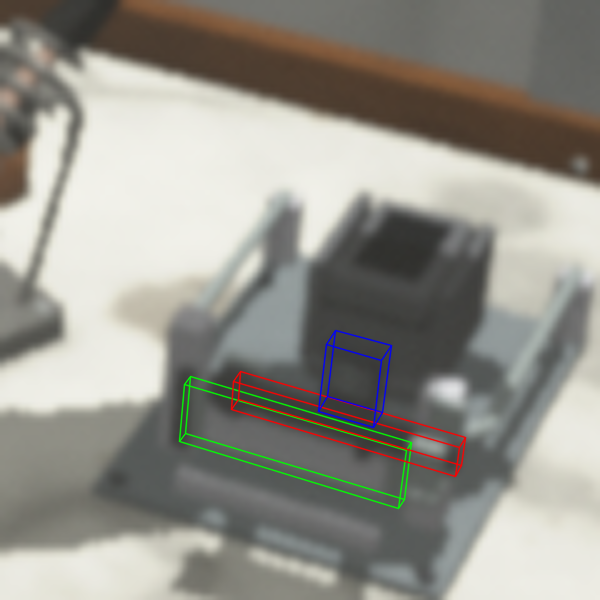

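View pics/k_top17_0.png

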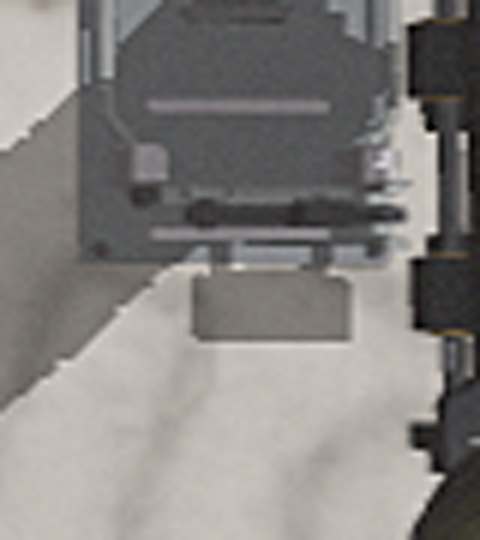

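Emit:
play_rows:
  increments:
    - [0.4,0,0,-30,0,0,0]
    - [0.4,-10,30,-30,0,0,0]
    - [0.4,-10,40,-30,0,0,0]
    - [0.4,-10,40,-30,0,0,0]
    - [0.4,-10,40,-30,0,0,0]
    - [0.4,-10,30,0,0,0,0]
    - [0.4,0,0,0,0,0,0]
    - [0.4,0,0,0,0,0,0]

```text
clock: 30.65
tool_pos: [0.4224, -0.522, 0.4008]
eef_rot: [1.0, 0.013, 0.005, 0.0]
contact_force: [0.1, -0.0, -0.1]
opening: 0.4
```

```bash
python3 lk.py 18 0.0 0.; python3 - <<'E'
from h import *
a=crop(cv2.imread("pics/scene18.png"),(405,285),(75,60),10);cv2.imwrite("pics/f1.png",a)
a=crop(cv2.imread("pics/top18.png"),(392,195),(66,85),7);cv2.imwrite("pics/f2.png",a)
E
```

```text
t 30.65 p [ 0.4224 -0.522   0.4008] yaw 0.0259 z [ 0.01 -0.   -1.  ] q [ 0.68  0.64  0.31  1.17 -0.19  1.34  1.  ] F [ 0.1 -0.  -0.1] open 0.4
```

View pics/f1.png

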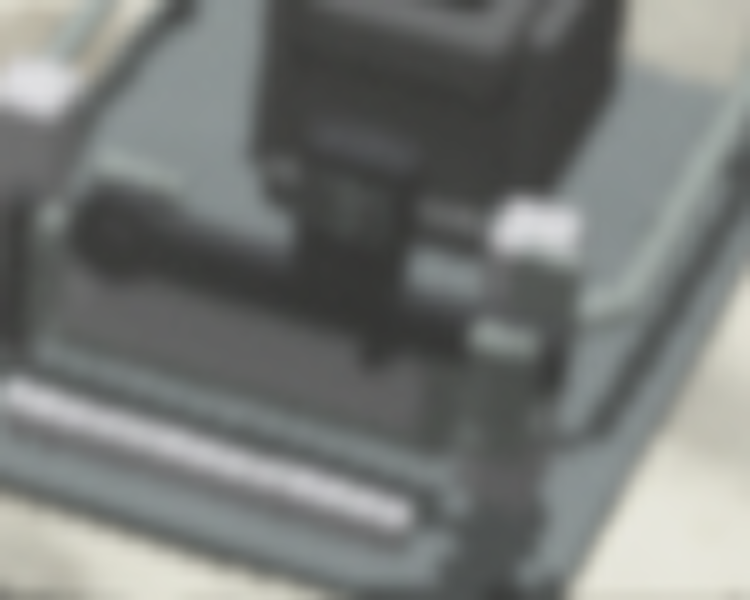

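View pics/f2.png

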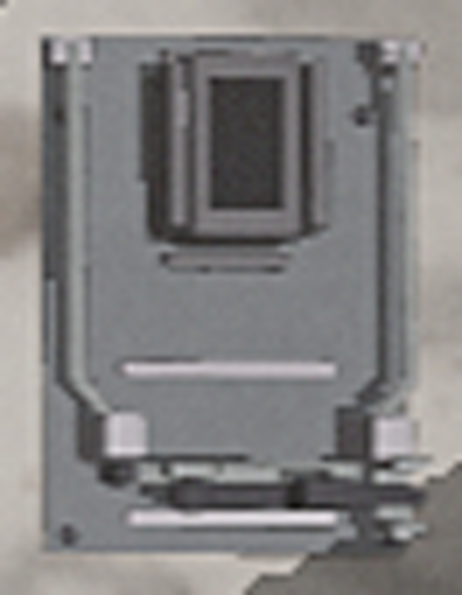

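View pics/top18.png

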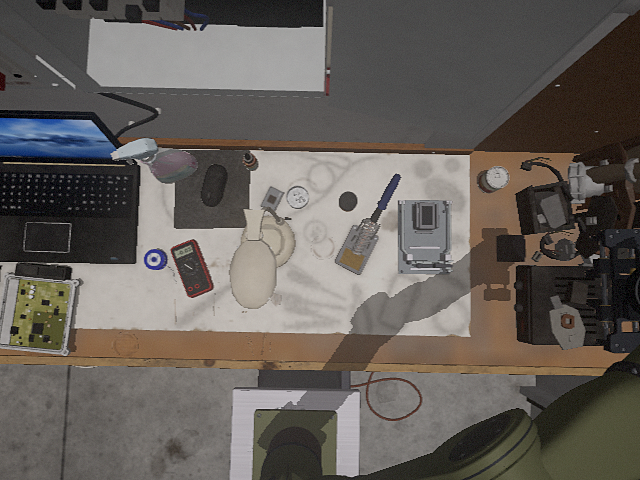

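```bash
python3 - <<'E'
from h import *
for n,off,wh,k in(("scene",(425,260),(55,65),9),("top",(405,196),(40,45),12)):
    a=crop(cv2.imread(f"pics/{n}18.png"),off,wh,k)
    draw(a,n,(.5900,-.3157,.02),[(-33,33,-20,20,6,50)],k,np.array(off),(0,0,255));cv2.imwrite(f"pics/p_{n}.png",a)
E
```

```text
(no output)
```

View pics/p_scene.png

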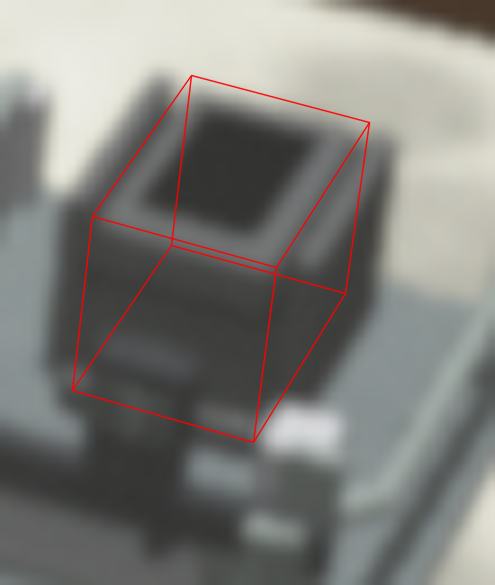

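View pics/p_top.png

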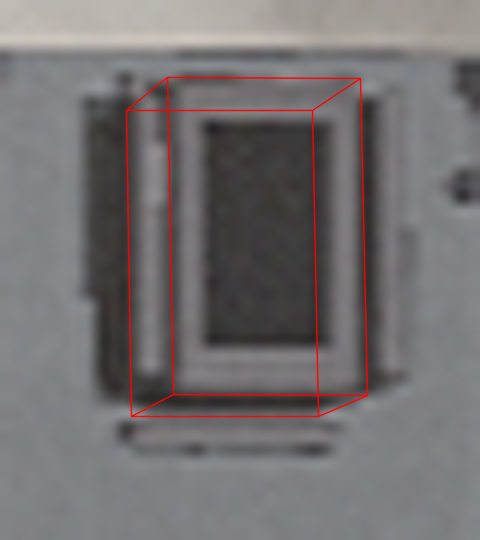

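```bash
python3 -c "
from pl import *
st();print(r.finish_job())"
```

```text
t 30.75 p [ 0.4224 -0.5218  0.4007] yaw 0.0264 z [ 0.01 -0.   -1.  ] q [ 0.68  0.64  0.31  1.17 -0.19  1.34  1.  ] F [ 0.2  1.  -0. ] open 0.404
the job is handed in; nothing more can be done
None
```

The pack is down in the pocket, the gate is shut and the latch bar is in the catch. I handed the job in at 30.75 s.

**What I did:**
- I took the pack from the gateway by its long faces and set it on the desk in front of the bay.
- I gripped it again by its ends and lowered it into the pocket.
- I then pinched the thumb tab, lifted the bar and swung the gate to its stop.
- I lowered the bar into the catch, let go and moved the arm clear.

**Last checks:**
- **Pack:** It touched the pocket floor within 0.2 mm of the expected height. In both final pictures its outline matches a pack standing upright on the floor to about 1 px (2–3 mm).
- **Gate:** I felt it meet its stop, at about 4 N.
- **Bar:** It came back to its starting height with a 4 N reaction from below. The pictures show it level, with its end between the striker plate and the back of the catch.
- **Bystanders:** The flux pot, multimeter and screw tin look unmoved in the last top picture.
- **Release:** The gripper was about 0.4 m up and touching nothing at hand-in.

**What disagreed:** The two cameras gave the bay's angle about 0.03 rad apart. I used a fit weighted to the top view, and both the pocket and the hinge agreed with it on contact. My last retreat went to the right where I had meant left, but through free space.

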